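Change over the musical movements in a bolted holding jig

ROBOT

A 6-joint arm with a two-finger parallel gripper is mounted at the origin on the work surface. World frame = base frame: x ahead of the robot, y to its left, z up, the work surface at z = 0. Lengths are in m, angles in rad, forces in N, time in s.
With the tool pointing down it reaches from about 0.25 to 0.8 m from the base axis. Payload 8.5 kg.
Tool frame: the origin (TCP) lies on the centre line of the jaws, within the pads' length; the fingertips stand 8 mm ahead of it and the grasp point (between the pads) lies 11 mm behind it (robot.nose_length is the distance from the TCP to the fingertips, in m); z points along the fingers, y is the line along which they close (so a half turn about z gives the same grasp; the last joint's range is limited). The gripper opens to 85 mm and grips with 20 to 120 N. Pads are 22 mm wide; open, the fingers measure 114 mm over their backs; the gripper's body (76 mm by 85 mm) begins 54 mm behind the grasp point. The pads swing forward as they close: fully open they stand 13 mm farther back than shut.
Start: joints at [-1.197, 0.238, -0.013, 1.319, 0, 1.571], TCP at [0.192, -0.489, 0.203] pointing down, gripper open.
Joint ranges: [-2.66, 2.66], [-1.03, 1.9], [-1.14, 1.46], [-1.82, 2.27], [-1.45, 1.34], [-3.14, 3.14]. Speed limits (rad/s): [2.22, 2.22, 2.79, 3.14, 3.14, 3.14].

INTERFACE

Orientations are given as a rotation vector (axis times angle).
In Python, from workcell import robot gives the robot as it stands.
- The arm moves only by the tool jog_arm, never from a script. Its argument "commands" is text: rows parted by semicolons, each of 6 numbers parted by spaces: the shift along the world's x, y, z in cm, then the turn, a rotation vector about the world's x, y, z in rad. In form: dx dy dz rx ry rz; .... A call has exactly 5 rows; each row shifts and turns the commanded pose from where the row before left it; what a row does not reach is not made up. A row lasts 1/10 s, in which the tool goes at most 50 mm and 8.59 degrees, less where a joint would pass 70% of its speed; a pose out of reach is approached as far as the arm can. A call with a gripper value outside its range is refused whole. "gripper" is the opening in per cent of the stroke, from 0 (shut) to 100 (fully open), set as the call begins (left out, the last holds). The fingers move at their own pace and stop on an object; the grip force is fixed at half the most. Time passes only in rows, so rows that do not move let the fingers close, or fill a call up. It gives the time, the measured TCP pose, the force, the opening and the grip force at its end, in the units of the state.
- robot.observe(): the state, without advancing time (a new reading comes with each control period).
- robot.capture(name): name is "scene" or "top"; returns a dict with "frame" (420x560x3 uint8, red, green, blue), "K" (3x3 intrinsics, pixels), "k1" (the pictures are not rectified: a ray, as slopes to the right and down, at radius r is drawn at 1 + k1 r^2 times it, then the intrinsics apply), "R" (3x3) and "t" (3): a world point X has camera coordinates R X + t. Camera axes: x right, y down, z forward; pixel columns grow to the right and rows downward; lengths in m; the calibration is good to about 2 mm. A picture is of the moment at which its call begins. There is no depth.
- robot.close_job(): hands the job in; it is judged then, once.
Trained networks look in a picture, given as the dict that the camera call returned (one of the last four; its "shot" number tells which), for a name from the list of things; names that differ only in an ending like _2 or _b are one class to them, and where a whole thing is asked for, a point or a joint stands for the part that bears it (a point fixed in the world has none). Each returns a list of dicts, best first, with "confidence" (0 to 1); they miss things now and then, are a little off and sometimes report something else, mostly with a low value. They report only what shows in the picture. A call takes as long as a camera call. They do not tell look-alikes from the thing itself.
- robot.cut_out(query, picture): "mask" (420x560 bool, what is visible of it) and "box" ([left, top, right, bottom] in pixels, round what is visible of it).
- robot.tip_of(query, picture): "uv" ([column, row] in pixels: a listed point, or the origin of a listed thing).
The state is a dict: "t": time; "joint_pos": joint angles; "dq": joint speeds; "joint_efforts": joint torques, N m; "tool_pos": TCP position; "ee_rot": TCP orientation; "force": force on the tool from outside, world axes, zero at the start; "torque": the same for the moment, N m; "finger_gap": finger opening in m; "grasp_force": force on a finger pad.
Only numpy, scipy, OpenCV 4.12 (cv2) and the standard library are available. Lean on these libraries where they do the work, as an engineer would, in place of code of your own. Each camera call takes 0.05 s, during which the arm holds its last target. There are 200 camera calls.

TASK

Unbolt the holding jig: lift the bolt handle out of its notch, slide the bolt fully open and drop the handle into the other notch. Then take every finished movement (green housing) out of the jig and lay it flat on the felt mat, well inside its edge, and load every new movement (bare steel housing) from the mat into the jig, one to a bay in any bay, flat on the bed and pushed home flush against both of its blue stops. When all that is done slide the bolt fully back so that its red keepers hold them, drop the handle into its first notch, and leave the tin, globes, tools, case and wooden block where they are.

Things in the scene. Friction and masses are not known exactly. Their poses are not given: they have to be found in the camera images.
- jig: fixed holding jig: aluminium bed plate 160 (x) x 310 (y) x 8 mm, from x = -100 to +60 mm of its origin at the underside; z up, +x roughly away from the robot. Three bays 96 mm apart along y, each with a blue stop rail at the far (+x) end and a blue side stop on its +y side. The bolt runs along the near side. 32 mm are free between a movement at home and the next side stop towards -y
- side_stop (a point): foot of the middle bay's blue side stop face, which looks to the jig's -y, 28 mm towards +y of the home point; other bays alike. Side stops are 8 mm thick, their tops 20 mm above the table, from jig x = -27 to +45 mm. There they meet the long blue stop rail, 12 mm thick, as high, along the jig's y; its stop face looks to -x at jig x = +45 mm
- keeper (a point): middle of the middle red keeper's lip edge; it moves with the bolt. Three keepers sit on the bolt, 14 mm wide, up to 30 mm above the table. Bolt shut: each stands at the y of a home point, 2 mm clear of the near edge of a bedplate at home, its lip reaching over it to jig x = -37 mm with 2.5 mm clear above. Open: 50 mm further to -y, beside it. A movement over 2 mm short of the rail blocks it
- bolt_axis (a point): point on the axis of the bolt, midway along the jig: jig x = -66 mm, y = 0, 30 mm above the table. The bolt is a steel bar 14 mm thick along the jig's y in two blue bearings 44 mm high. 26 mm in front (-x) of the axis stands a dark notch plate 8 mm thick, top 37 mm above the table, with two notches 16 mm wide, 50 mm apart, for the handle
- bolt (a joint): slide of the bolt along the jig's -y, m: 0 fully shut, 0.050 fully open (both against hard end stops, where the handle stands right over a notch); 2 N friction; it moves only while the handle is lifted clear of the notch plate
- bolt_handle (a joint): lift of the bolt handle about the bolt's axis, rad: 0 level in a notch, pointing to the jig's -x; clear of the notch plate above about 0.6; at most 1.3. It falls by its own weight when let go. Between the notches it comes to rest on the plate at about 0.5
- handle_grip (a point): grip point on the bolt handle, a steel rod 10 mm thick with a black ball end (18 mm, centre 74 mm from the bolt's axis): on the rod, 50 mm from the axis. Handle level: jig x = -116 mm, 30 mm above the table, jig y = +30 mm (shut) or -20 mm (open). Pinched from above, fingers closing along the jig's y, the rod turns between the pads as it is lifted
- bay_0 (a point): home point of the -y bay, at jig y = -96 mm, 8 mm above the table: a movement's origin lies here when its bedplate is flat on the bed and flush against the rail at its +x end and the side stop at its +y side, its 90 mm length along the jig's x. Axes as the jig's
- bay_1 (a point): home point of the middle bay, at jig y = 0 mm, 8 mm above the table: a movement's origin lies here when its bedplate is flat on the bed and flush against the rail at its +x end and the side stop at its +y side, its 90 mm length along the jig's x. Axes as the jig's
- bay_2 (a point): home point of the +y bay, at jig y = 96 mm, 8 mm above the table: a movement's origin lies here when its bedplate is flat on the bed and flush against the rail at its +x end and the side stop at its +y side, its 90 mm length along the jig's x. Axes as the jig's
- movement_0: new musical movement (all alike, 0.3 kg; may be absent): brass bedplate 90 (x) x 56 (y) x 8 mm; origin at the centre of its underside, z up. Grip its bare steel spring-housing block, 36 (x) x 40 (y) mm, centred 10 mm towards -x, from 8 to 40 mm above the underside, fingertips kept above the bedplate. On the +x half a brass drum and dark comb, up to 31 mm high. Starts flat on the mat
- movement_1: new musical movement (all alike, 0.3 kg; may be absent): brass bedplate 90 (x) x 56 (y) x 8 mm; origin at the centre of its underside, z up. Grip its bare steel spring-housing block, 36 (x) x 40 (y) mm, centred 10 mm towards -x, from 8 to 40 mm above the underside, fingertips kept above the bedplate. On the +x half a brass drum and dark comb, up to 31 mm high. Starts flat on the mat
- movement_2: new musical movement (all alike, 0.3 kg; may be absent): brass bedplate 90 (x) x 56 (y) x 8 mm; origin at the centre of its underside, z up. Grip its bare steel spring-housing block, 36 (x) x 40 (y) mm, centred 10 mm towards -x, from 8 to 40 mm above the underside, fingertips kept above the bedplate. On the +x half a brass drum and dark comb, up to 31 mm high. Starts flat on the mat
- finished_0: finished musical movement (all alike, 0.3 kg; may be absent): brass bedplate 90 (x) x 56 (y) x 8 mm; origin at the centre of its underside, z up. Grip its green spring-housing block, 36 (x) x 40 (y) mm, centred 10 mm towards -x, from 8 to 40 mm above the underside, fingertips kept above the bedplate. On the +x half a brass drum and dark comb, up to 31 mm high. Starts bolted in the jig
- finished_1: finished musical movement (all alike, 0.3 kg; may be absent): brass bedplate 90 (x) x 56 (y) x 8 mm; origin at the centre of its underside, z up. Grip its green spring-housing block, 36 (x) x 40 (y) mm, centred 10 mm towards -x, from 8 to 40 mm above the underside, fingertips kept above the bedplate. On the +x half a brass drum and dark comb, up to 31 mm high. Starts bolted in the jig
- finished_2: finished musical movement (all alike, 0.3 kg; may be absent): brass bedplate 90 (x) x 56 (y) x 8 mm; origin at the centre of its underside, z up. Grip its green spring-housing block, 36 (x) x 40 (y) mm, centred 10 mm towards -x, from 8 to 40 mm above the underside, fingertips kept above the bedplate. On the +x half a brass drum and dark comb, up to 31 mm high. Starts bolted in the jig
- mat: fixed grey felt mat, 300 x 300 x 3 mm, on which the new movements start and the finished ones go; origin at the centre of its underside
- tin: screw tin, 60 mm across, 34 mm high, between mat and jig; leave it alone; origin at the centre of its underside
- globe_red: snow globe with a red base, 72 mm across, 83 mm high; leave it alone; origin at the centre of its underside
- globe_green: snow globe with a green base, 72 mm across, 83 mm high; leave it alone; origin at the centre of its underside
- case: wooden music-box case, 94 x 134 x 65 mm; leave it alone; origin at the centre of its underside
- screwdriver: screwdriver lying flat, 160 mm long; leave it alone
- workblock: light wooden work block, 90 x 130 x 50 mm; leave it alone; origin at the centre of its underside
- brush: brush lying flat, 170 mm long; leave it alone
Not all that is in view belongs to the job. Leave any orange, pink or turquoise look-alike of the movement_1 alone.

How it is judged:
On the way, in this order (a step that is already met when the one before it is completed fails the run):
1. the bolt is fully open with its handle dropped into the open notch (value of joint bolt above 0.046 m and value of joint bolt_handle below 0.12 rad), for 0.3 s.
2. with the bolt open, every new movement lies home in a bay, flush against both stops, and every finished one flat on the mat (((x of movement_0 in the frame of bay_0 between -0.003 and 0.003 m and y of movement_0 in the frame of bay_0 between -0.003 and 0.003 m and z of movement_0 in the frame of bay_0 between -0.003 and 0.003 m and angle between the x axis of movement_0 and the x axis of bay_0, either way round below 0.05 rad) or (x of movement_0 in the frame of bay_1 between -0.003 and 0.003 m and y of movement_0 in the frame of bay_1 between -0.003 and 0.003 m and z of movement_0 in the frame of bay_1 between -0.003 and 0.003 m and angle between the x axis of movement_0 and the x axis of bay_1, either way round below 0.05 rad) or (x of movement_0 in the frame of bay_2 between -0.003 and 0.003 m and y of movement_0 in the frame of bay_2 between -0.003 and 0.003 m and z of movement_0 in the frame of bay_2 between -0.003 and 0.003 m and angle between the x axis of movement_0 and the x axis of bay_2, either way round below 0.05 rad)) and angle between each of movement_0, movement_1, movement_2, finished_0, finished_1, finished_2's own z axis and vertical below 0.06 rad and ((x of movement_1 in the frame of bay_0 between -0.003 and 0.003 m and y of movement_1 in the frame of bay_0 between -0.003 and 0.003 m and z of movement_1 in the frame of bay_0 between -0.003 and 0.003 m and angle between the x axis of movement_1 and the x axis of bay_0, either way round below 0.05 rad) or (x of movement_1 in the frame of bay_1 between -0.003 and 0.003 m and y of movement_1 in the frame of bay_1 between -0.003 and 0.003 m and z of movement_1 in the frame of bay_1 between -0.003 and 0.003 m and angle between the x axis of movement_1 and the x axis of bay_1, either way round below 0.05 rad) or (x of movement_1 in the frame of bay_2 between -0.003 and 0.003 m and y of movement_1 in the frame of bay_2 between -0.003 and 0.003 m and z of movement_1 in the frame of bay_2 between -0.003 and 0.003 m and angle between the x axis of movement_1 and the x axis of bay_2, either way round below 0.05 rad)) and ((x of movement_2 in the frame of bay_0 between -0.003 and 0.003 m and y of movement_2 in the frame of bay_0 between -0.003 and 0.003 m and z of movement_2 in the frame of bay_0 between -0.003 and 0.003 m and angle between the x axis of movement_2 and the x axis of bay_0, either way round below 0.05 rad) or (x of movement_2 in the frame of bay_1 between -0.003 and 0.003 m and y of movement_2 in the frame of bay_1 between -0.003 and 0.003 m and z of movement_2 in the frame of bay_1 between -0.003 and 0.003 m and angle between the x axis of movement_2 and the x axis of bay_1, either way round below 0.05 rad) or (x of movement_2 in the frame of bay_2 between -0.003 and 0.003 m and y of movement_2 in the frame of bay_2 between -0.003 and 0.003 m and z of movement_2 in the frame of bay_2 between -0.003 and 0.003 m and angle between the x axis of movement_2 and the x axis of bay_2, either way round below 0.05 rad)) and x of finished_0 in the frame of mat between -0.125 and 0.125 m and y of finished_0 in the frame of mat between -0.125 and 0.125 m and z of each of finished_0, finished_1, finished_2 in the frame of mat below 0.006 m and x of finished_1 in the frame of mat between -0.125 and 0.125 m and y of finished_1 in the frame of mat between -0.125 and 0.125 m and x of finished_2 in the frame of mat between -0.125 and 0.125 m and y of finished_2 in the frame of mat between -0.125 and 0.125 m and value of joint bolt above 0.04 m), for 0.2 s.
3. the bolt is fully shut with its handle dropped into the first notch (value of joint bolt below 0.004 m and value of joint bolt_handle below 0.12 rad), for 0.3 s.
At the end, for the whole second after the job is handed in: Bolt shut within 4 mm, handle down in its notch (below 0.12 rad); every new movement at rest in a bay, within 3 mm of its home point along each axis and 0.05 rad of square; every finished movement flat and at rest on the felt mat, its centre at least 25 mm inside the edge (all of step 3 and ((x of movement_0 in the frame of bay_0 between -0.003 and 0.003 m and y of movement_0 in the frame of bay_0 between -0.003 and 0.003 m and z of movement_0 in the frame of bay_0 between -0.003 and 0.003 m and angle between the x axis of movement_0 and the x axis of bay_0, either way round below 0.05 rad) or (x of movement_0 in the frame of bay_1 between -0.003 and 0.003 m and y of movement_0 in the frame of bay_1 between -0.003 and 0.003 m and z of movement_0 in the frame of bay_1 between -0.003 and 0.003 m and angle between the x axis of movement_0 and the x axis of bay_1, either way round below 0.05 rad) or (x of movement_0 in the frame of bay_2 between -0.003 and 0.003 m and y of movement_0 in the frame of bay_2 between -0.003 and 0.003 m and z of movement_0 in the frame of bay_2 between -0.003 and 0.003 m and angle between the x axis of movement_0 and the x axis of bay_2, either way round below 0.05 rad)) and angle between each of movement_0, movement_1, movement_2, finished_0, finished_1, finished_2's own z axis and vertical below 0.06 rad and ((x of movement_1 in the frame of bay_0 between -0.003 and 0.003 m and y of movement_1 in the frame of bay_0 between -0.003 and 0.003 m and z of movement_1 in the frame of bay_0 between -0.003 and 0.003 m and angle between the x axis of movement_1 and the x axis of bay_0, either way round below 0.05 rad) or (x of movement_1 in the frame of bay_1 between -0.003 and 0.003 m and y of movement_1 in the frame of bay_1 between -0.003 and 0.003 m and z of movement_1 in the frame of bay_1 between -0.003 and 0.003 m and angle between the x axis of movement_1 and the x axis of bay_1, either way round below 0.05 rad) or (x of movement_1 in the frame of bay_2 between -0.003 and 0.003 m and y of movement_1 in the frame of bay_2 between -0.003 and 0.003 m and z of movement_1 in the frame of bay_2 between -0.003 and 0.003 m and angle between the x axis of movement_1 and the x axis of bay_2, either way round below 0.05 rad)) and ((x of movement_2 in the frame of bay_0 between -0.003 and 0.003 m and y of movement_2 in the frame of bay_0 between -0.003 and 0.003 m and z of movement_2 in the frame of bay_0 between -0.003 and 0.003 m and angle between the x axis of movement_2 and the x axis of bay_0, either way round below 0.05 rad) or (x of movement_2 in the frame of bay_1 between -0.003 and 0.003 m and y of movement_2 in the frame of bay_1 between -0.003 and 0.003 m and z of movement_2 in the frame of bay_1 between -0.003 and 0.003 m and angle between the x axis of movement_2 and the x axis of bay_1, either way round below 0.05 rad) or (x of movement_2 in the frame of bay_2 between -0.003 and 0.003 m and y of movement_2 in the frame of bay_2 between -0.003 and 0.003 m and z of movement_2 in the frame of bay_2 between -0.003 and 0.003 m and angle between the x axis of movement_2 and the x axis of bay_2, either way round below 0.05 rad)) and x of finished_0 in the frame of mat between -0.125 and 0.125 m and y of finished_0 in the frame of mat between -0.125 and 0.125 m and z of each of finished_0, finished_1, finished_2 in the frame of mat below 0.006 m and x of finished_1 in the frame of mat between -0.125 and 0.125 m and y of finished_1 in the frame of mat between -0.125 and 0.125 m and x of finished_2 in the frame of mat between -0.125 and 0.125 m and y of finished_2 in the frame of mat between -0.125 and 0.125 m and linear speed of each of movement_0, movement_1, movement_2, finished_0, finished_1, finished_2 below 0.02 m/s); the robot touches nothing.
It fails at once if the tin, a globe, a tool, the case or the wooden block is shoved more than 5 cm away (distance of any of tin, globe_red, globe_green, case, screwdriver, workblock, brush from where it was at the start of the episode above 0.05 m).
It fails at once if a globe or the tin is knocked over (angle between any of globe_red, globe_green, tin's own z axis and vertical above 0.6 rad).
Of movement_0, movement_1, movement_2 only 2 to 3 are there at a start; the rules pass over those that are not, and their reading is None.
Of finished_0, finished_1, finished_2 only 1 to 2 are there at a start; the rules pass over those that are not, and their reading is None.
At some moment in a run one of movement_0, movement_1, movement_2, finished_0, finished_1, finished_2 may be knocked a few centimetres aside while the robot is not near it.
Once in a run the grip may slacken for a moment while it holds something.
It also fails if it takes over 210 s, if anything falls off the work surface, if the arm or the gripper's body presses on something with over 40 N, if the wrist force passes 120 N, or if a joint passes its speed limit or range.

## Working session

There is one attempt and no reset: what is moved stays moved. The work goes in short steps, Python scripts to look and compute and a tool call to move; the robot and the scene stay as the last step left them, time stands still between calls to the robot, and variables do not carry over. Pictures are saved under pics/ and viewed, at most 14 in all, crops included, and the job is handed in when it is done.

Besides the shell and the picture viewer there is one more tool, called after "Request:" in YAML: its name, and indented under it one key for each argument. jog_arm: Moves the arm, as the interface text tells. Its arguments: {"type":"object","properties":{"commands":{"type":"string"},"gripper":{"type":"number"}},"required":["commands"]}

```bash
mkdir -p pics; ls; python3 - <<'E'
from workcell import robot
import cv2
for n in ("scene","top"):
    p=robot.capture(n); cv2.imwrite(f"pics/{n}0.png",p["frame"][:,:,::-1])
    print(n,p["K"].tolist(),p["k1"],p["R"].tolist(),p["t"].tolist() if hasattr(p["t"],'tolist') else p["t"])
    for q in ["jig","side_stop","keeper","bolt_axis","handle_grip","bay_0","bay_1","bay_2","movement_0","finished_0","mat","tin"]:
        print(q,[(round(d["confidence"],2),[round(float(x)) for x in d["uv"]]) for d in robot.tip_of(q,p)])
print(robot.observe())
E
```

```text
pics
scene [[452.0750998708501, 0.0, 286.6590102139751], [0.0, 452.0750998708501, 211.37446021250045], [0.0, 0.0, 1.0]] -0.14200892570726772 [[0.29053559747188945, 0.9567781139486443, 0.012833833041113624], [0.6313805494552919, -0.1816126526926711, -0.7539067887686546], [-0.718990728988341, 0.22713979187013036, -0.6568560318502128]] [-0.13966807753620405, -0.2927486770605911, 1.8055103797295207]
jig [(0.79, [234, 246]), (0.33, [265, 245]), (0.32, [243, 244])]
side_stop [(0.74, [245, 245])]
keeper [(0.67, [232, 236])]
bolt_axis [(0.88, [229, 224])]
handle_grip [(0.52, [238, 214]), (0.17, [200, 251]), (0.17, [264, 243])]
bay_0 [(0.96, [234, 245]), (0.88, [264, 243]), (0.62, [202, 251])]
bay_1 [(0.96, [234, 245]), (0.88, [264, 243]), (0.62, [202, 251])]
bay_2 [(0.96, [234, 245]), (0.88, [264, 243]), (0.62, [202, 251])]
movement_0 [(0.98, [364, 223]), (0.86, [382, 181]), (0.76, [432, 247]), (0.63, [372, 152]), (0.52, [334, 163])]
finished_0 [(0.88, [199, 250])]
mat [(0.78, [371, 199]), (0.27, [366, 220])]
tin [(0.69, [295, 194]), (0.51, [231, 231])]
top [[496.84912406528395, 0.0, 278.746
[... 1031 characters left out ...]
tin [(0.73, [251, 243])]
{'t': 1.3, 'joint_pos': array([-1.19696174e+00,  2.38154099e-01, -1.35345852e-02,  1.31918523e+00,
        3.44741227e-05,  1.57080366e+00]), 'dq': array([-0.00193971, -0.00082561, -0.00038833,  0.00012913,  0.00211053,
       -0.00029194]), 'joint_efforts': array([ 8.80038660e-04, -5.38579416e+01,  3.46693718e+01,  2.85982504e-03,
        1.13125911e-04,  2.16531663e-05]), 'tool_pos': array([ 0.19171272, -0.48868085,  0.20318683]), 'ee_rot': array([-3.08679259e+00, -5.83777919e-01, -3.05597446e-05]), 'force': array([ 0.14485276, -0.03629878,  0.82618406]), 'torque': array([-0.00770174,  0.0132946 , -0.02173527]), 'grasp_force': 0.0, 'finger_gap': 0.0853686350030117}
```

```bash
python3 - <<'E'
import cv2
a=cv2.imread("pics/top0.png"); cv2.imwrite("pics/top0b.png",cv2.resize(a[60:360,60:460],(800,600),interpolation=cv2.INTER_CUBIC))
a=cv2.imread("pics/scene0.png"); cv2.imwrite("pics/scene0b.png",cv2.resize(a[120:330,170:450],(800,600),interpolation=cv2.INTER_CUBIC))
E
```

```text
(no output)
```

View pics/top0b.png

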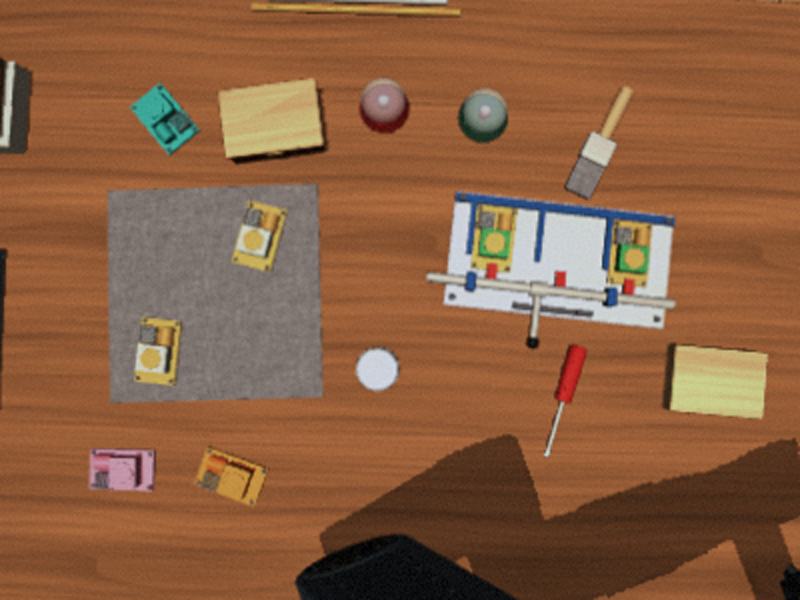

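View pics/scene0b.png

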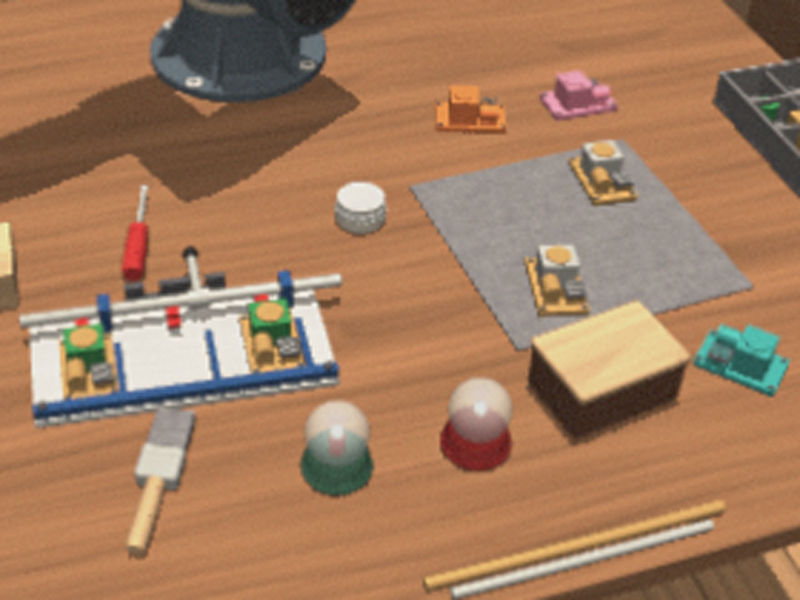

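```bash
cat > h.py <<'E'
import numpy as np, cv2
from scipy.optimize import least_squares
CAM={}
def setcam(n,p): CAM[n]={k:np.array(p[k]) for k in("K","R","t","k1")}
def proj(n,X):
    c=CAM[n]; Y=np.atleast_2d(X)@c["R"].T+c["t"]; s=Y[:,:2]/Y[:,2:]
    s=s*(1+c["k1"]*(s**2).sum(1,keepdims=True)); return s*[c["K"][0,0],c["K"][1,1]]+c["K"][:2,2]
def ray(n,uv,z):
    "world points at height z seen at pixels uv"
    c=CAM[n]; uv=np.atleast_2d(uv).astype(float)
    s=cv2.undistortPoints(uv[:,None],c["K"],np.array([float(c["k1"]),0,0,0,0]))[:,0]
    d=np.c_[s,np.ones(len(s))]@c["R"]; o=-c["R"].T@c["t"]
    return o+d*((z-o[2])/d[:,2])[:,None]
def place(p,L):
    L=np.atleast_2d(L)/1000.; c,s=np.cos(p[2]),np.sin(p[2])
    return np.c_[p[0]+c*L[:,0]-s*L[:,1],p[1]+s*L[:,0]+c*L[:,1],L[:,2]]
def fit(obs,p0):
    "obs: list of (cam,local mm xyz (z above table),uv)"
    f=lambda p:np.concatenate([proj(n,place(p,l))[0]-u for n,l,u in obs])
    r=least_squares(f,p0,loss="soft_l1",f_scale=1.5,x_scale=[.01,.01,.05]); return r.x,r.fun.reshape(-1,2)
def topcrop(u,v): return np.array([u/2+60,v/2+60])
def scenecrop(u,v): return np.array([u/2.857+170,v/2.857+120])
E
python3 - <<'E'
from h import *; import pickle
from workcell import robot
for n in("top","scene"): setcam(n,robot.capture(n))
pickle.dump(CAM,open("cam.pkl","wb"))
T=[((57,155,20),(457,193)),((57,-155,20),(674,216)),((-140,30,30),(532,342)),((-100,155,8),(443,304)),((-100,-155,8),(663,328)),((-10,96,48),(494,241)),((-10,-96,48),(631,257))]
S=[((-140,30,30),(190,254)),((-10,96,48),(270,313)),((-10,-96,48),(85,335))]
o=[("top",l,topcrop(*u)) for l,u in T]+[("scene",l,scenecrop(*u)) for l,u in S]
p,r=fit(o,[.5,-.1,-.1]); print("jig",p.round(4)); print(r.round(1))
def mv(top,scene,p0,off=0):
    o=[("top",l,topcrop(*u)) for l,u in top]+[("scene",l,scenecrop(*u)) for l,u in scene]
    p,r=fit(o,p0); print(p.round(4),r.round(1).tolist())
# new movements on mat z=3
mv([((-10,0,43),(254,240)),((45,28,11),(248,201)),((45,-28,11),(286,209)),((-45,28,11),(233,262)),((-45,-28,11),(268,270))],[((-10,0,43),(559,256))],[.55,.2,-.1])
mv([((-10,0,43),(151,358)),((45,28,11),(142,318)),((45,-28,11),(181,321)),((-45,28,11),(135,382)),((-45,-28,11),(175,386))],[((-10,0,43),(602,151))],[.4,.3,-.1])
print("mat",ray("top",[topcrop(*u) for u in [(108,190),(317,185),(323,397),(111,403)]],.003).round(3))
print("tin",ray("top",topcrop(377,369),.034).round(3))
E
```

```text
jig [ 0.5761 -0.1988 -0.0802]
[[-1.1 -0.8]
 [-0.2  0.1]
 [-1.  -0.1]
 [-0.3 -0.2]
 [-0.9 -0.3]
 [-0.4  0.3]
 [ 0.6 -0. ]
 [-1.  -0.5]
 [-1.6 -0.6]
 [-1.8  0.6]]
[ 0.5774  0.2237 -0.2169] [[-0.6, -0.2], [-0.3, -0.8], [-0.0, -0.1], [-0.9, -0.3], [0.9, 0.5], [-2.3, -0.7]]
[ 0.411   0.359  -0.0631] [[-0.0, 0.3], [-0.3, -0.4], [-0.1, -0.0], [-0.0, -0.3], [-0.3, -0.4], [-2.2, -0.7]]
mat [[0.637 0.443 0.003]
 [0.652 0.145 0.003]
 [0.354 0.127 0.003]
 [0.336 0.425 0.003]]
tin [[0.396 0.051 0.034]]
```

Request:
jog_arm:
  commands: "2.7 3.2 0 0 0 -0.1; 2.7 3.2 0 0 0 -0.1; 2.7 3.2 0 0 0 -0.1; 2.7 3.2 0 0 0 -0.1; 2.7 3.2 0 0 0 -0.054"
  gripper: 55

```text
t: 1.9
tool_pos: [0.3275, -0.3274, 0.2033]
ee_rot: [3.139, -0.133, 0.001]
force: [-0.3, -0.9, -0.5]
finger_gap: 0.047
grasp_force: 0.0
```

Request:
jog_arm:
  commands: "2.8 3.4 -1 0 0 0; 2.8 3.4 -1 0 0 0; 2.8 3.4 -1 0 0 0; 2.8 3.4 -1 0 0 0; 2.8 3.3 -1 0 0 0"

```text
t: 2.4
tool_pos: [0.4677, -0.1581, 0.153]
ee_rot: [3.139, -0.126, 0.001]
force: [0.1, -0.9, -0.9]
finger_gap: 0.0469
grasp_force: 0.0
```

```bash
cat >> h.py <<'E'
from scipy.spatial.transform import Rotation as Ro
JIG=[.5761,-.1988,-.0802]
def st():
    from workcell import robot
    o=robot.observe(); R=Ro.from_rotvec(o["ee_rot"]).as_matrix(); y=-R[:,1]
    print("t",round(o["t"],2),"tcp",(1000*o["tool_pos"]).round(1),"yaw",round(np.arctan2(-y[0],y[1]),3),"z",R[:,2].round(3),"F",o["force"].round(1),"gap",round(o["finger_gap"]*1000,1),"gf",round(o["grasp_force"],1)); return o
E
python3 - <<'E'
from h import *
st(); print(place(JIG,[(-112,30,19)]))
E
```

```text
t 2.4 tcp [ 467.7 -158.1  153. ] yaw -0.08 z [ 0.001 -0.    -1.   ] F [ 0.1 -0.9 -0.9] gap 46.9 gf 0.0
[[ 0.46686342 -0.15992365  0.019     ]]
```

Request:
jog_arm:
  commands: "-0.1 -0.2 -3 0 0 0; 0 0 -3 0 0 0; 0 0 -3 0 0 0; 0 0 -2.4 0 0 0; 0 0 -2 0 0 0"

```text
t: 2.9
tool_pos: [0.4652, -0.1614, 0.0178]
ee_rot: [-3.139, 0.126, 0.001]
force: [0.3, 0.6, 0.6]
finger_gap: 0.0469
grasp_force: 0.0
```

Request:
jog_arm:
  commands: "0 0 0 0 0 0; 0 0 0 0 0 0; 0 0 0 0 0 0; 0 0 0 0 0 0; 0 0 0 0 0 0"
  gripper: 0

```text
t: 3.4
tool_pos: [0.4663, -0.1619, 0.02]
ee_rot: [3.139, -0.126, 0.002]
force: [-0.2, -0.3, 0.2]
finger_gap: 0.0003
grasp_force: 0.0
```

```bash
python3 - <<'E'
from h import *
st()
from workcell import robot
p=robot.capture("scene"); cv2.imwrite("pics/s1.png",cv2.resize(p["frame"][190:290,170:310,::-1],(784,560),interpolation=cv2.INTER_CUBIC))
E
```

```text
t 3.4 tcp [ 466.3 -161.9   20. ] yaw -0.08 z [ 0.001 -0.    -1.   ] F [-0.2 -0.3  0.2] gap 0.3 gf 0.0
```

View pics/s1.png

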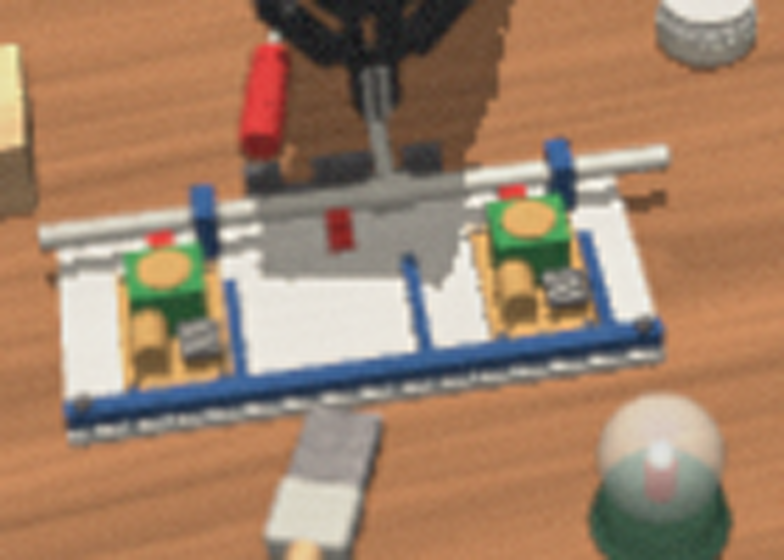

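```bash
python3 - <<'E'
from h import *; import pickle
from workcell import robot
CAM.update(pickle.load(open("cam.pkl","rb")))
f=lambda X:((proj("scene",X)-[170,190])*5.6).round().tolist()
print("tcp",f([.4663,-.1619,.020]),"tip",f([.4663,-.1619,.012]),"grasp",f([.4663,-.1619,.031]))
print("rod",f(place(JIG,[(-66,30,30),(-116,30,30),(-140,30,30)])))
print("keepers",f(place(JIG,[(-37,y,30) for y in(-96,0,96)])),"plate",f(place(JIG,[(-92,5,37),(-92,-20,37),(-92,30,37)])))
print("discs",f(place(JIG,[(-10,y,48) for y in(-96,96)])))
p=robot.capture("top"); cv2.imwrite("pics/t1.png",cv2.resize(p["frame"][140:240,260:400,::-1],(784,560),interpolation=cv2.INTER_CUBIC))
E
```

```text
tcp [[371.0, 148.0]] tip [[372.0, 159.0]] grasp [[369.0, 133.0]]
rod [[384.0, 189.0], [372.0, 130.0], [367.0, 103.0]]
keepers [[157.0, 257.0], [336.0, 233.0], [513.0, 209.0]] plate [[332.0, 155.0], [287.0, 161.0], [377.0, 149.0]]
discs [[156.0, 268.0], [521.0, 218.0]]
```

View pics/t1.png

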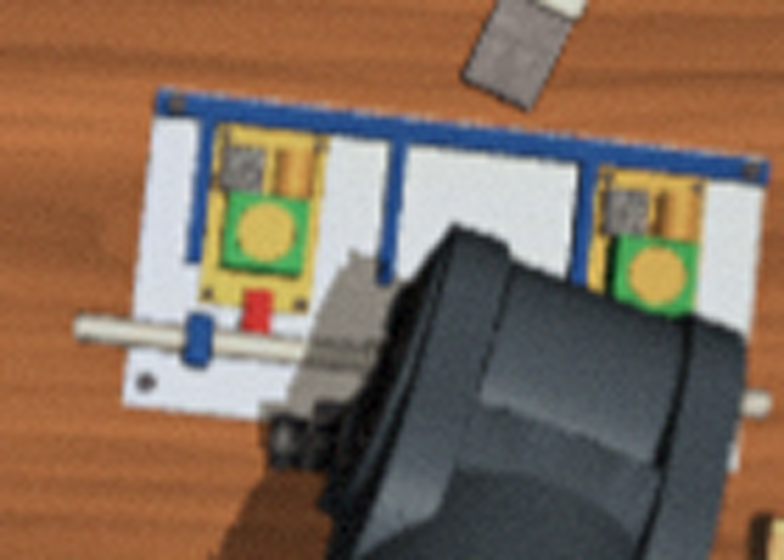

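Request:
jog_arm:
  commands: "0 0 0 0 0 0; 0 0 0 0 0 0; 0 0 0 0 0 0; 0 0 0 0 0 0; 0 0 0 0 0 0"
  gripper: 55

```text
t: 4.0
tool_pos: [0.4657, -0.1617, 0.0191]
ee_rot: [-3.139, 0.126, 0.0]
force: [-0.1, 0.5, 0.7]
finger_gap: 0.0473
grasp_force: 0.0
```

```bash
python3 - <<'E'
from h import *
st()
from workcell import robot
p=robot.capture("scene"); b=p["frame"][185:235,210:265,::-1]; a=cv2.imread("pics/s1.png")
a=cv2.resize(a,(140,100),interpolation=cv2.INTER_AREA)[0:45,40:95]
g=lambda i:cv2.resize(i,(400,360),interpolation=cv2.INTER_CUBIC)
cv2.imwrite("pics/s2.png",np.hstack([g(a),g(b[5:50])]))
E
```

```text
t 4.0 tcp [ 465.7 -161.7   19.1] yaw -0.08 z [-0.  0. -1.] F [-0.1  0.5  0.7] gap 47.3 gf 0.0
```

View pics/s2.png

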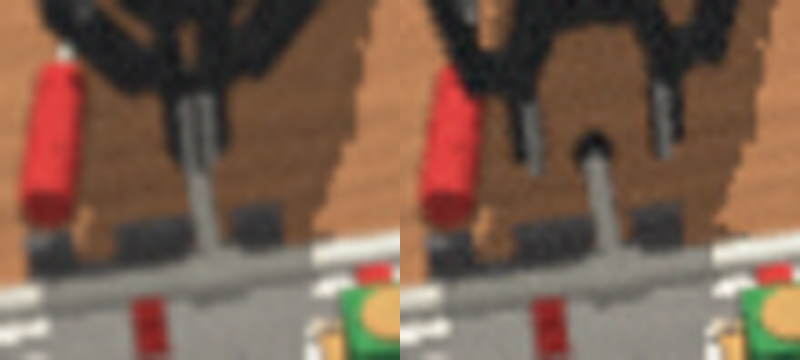

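```bash
python3 - <<'E'
from h import *; import pickle
CAM.update(pickle.load(open("cam.pkl","rb")))
for z in(.012,.02,.03,.04,.05): print(z,(1000*ray("scene",[[228.3,211.3],[246.4,209.4]],z)).round(1).tolist())
from workcell import robot
o=robot.observe(); print(o["joint_pos"].round(4), robot.nose_length)
E
```

```text
0.012 [[425.9, -179.7, 12.0], [432.9, -121.6, 12.0]]
0.02 [[435.1, -181.0, 20.0], [442.1, -123.3, 20.0]]
0.03 [[446.6, -182.5, 30.0], [453.5, -125.5, 30.0]]
0.04 [[458.1, -184.1, 40.0], [464.9, -127.7, 40.0]]
0.05 [[469.6, -185.7, 50.0], [476.3, -129.9, 50.0]]
[-3.3430e-01  3.2150e-01 -4.0760e-01  8.4180e-01  1.0000e-04  2.8875e+00] 0.008
```

Request:
jog_arm:
  commands: "0 0 -0.3 0 0 0; 0 0 -0.3 0 0 0; 0 0 -0.2 0 0 0; 0 0 0 0 0 0; 0 0 0 0 0 0"

```text
t: 4.55
tool_pos: [0.4656, -0.1617, 0.0111]
ee_rot: [-3.139, 0.126, 0.0]
force: [-0.2, 0.5, 0.0]
finger_gap: 0.0473
grasp_force: 0.0
```

```bash
python3 - <<'E'
from h import *
o=st(); print(o["joint_pos"].round(4))
from workcell import robot
p=robot.capture("scene"); q=robot.capture("top")
g=lambda i:cv2.resize(i,(400,360),interpolation=cv2.INTER_CUBIC)
cv2.imwrite("pics/s3.png",np.hstack([g(p["frame"][190:235,210:265,::-1]),g(q["frame"][150:240,290:390,::-1])]))
E
```

```text
t 4.55 tcp [ 465.6 -161.7   11.1] yaw -0.08 z [-0.  0. -1.] F [-0.2  0.5  0. ] gap 47.3 gf 0.0
[-3.3430e-01  3.3090e-01 -4.1880e-01  8.2140e-01  1.0000e-04  2.8875e+00]
```

View pics/s3.png

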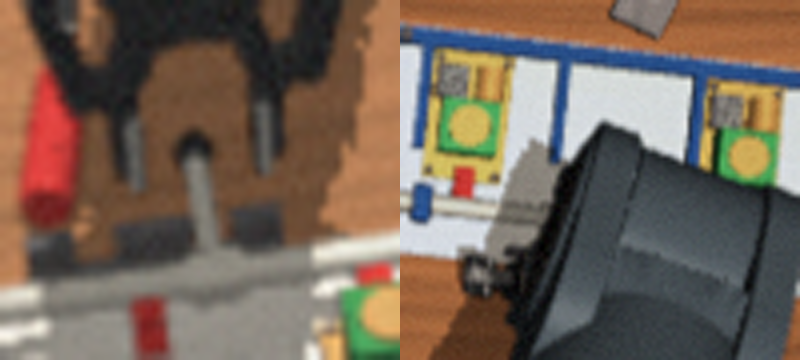

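Request:
jog_arm:
  commands: "0 0 -0.15 0 0 0; 0 0 -0.15 0 0 0; 0 0 -0.1 0 0 0; 0 0 0 0 0 0; 0 0 0 0 0 0"

```text
t: 5.15
tool_pos: [0.4657, -0.1617, 0.0071]
ee_rot: [-3.139, 0.126, 0.0]
force: [0.0, -0.9, 0.0]
finger_gap: 0.0468
grasp_force: 0.0
```

Request:
jog_arm:
  commands: "0 0 -0.15 0 0 0; 0 0 -0.1 0 0 0; 0 0 0 0 0 0; 0 0 0 0 0 0; 0 0 0 0 0 0"

```text
t: 5.65
tool_pos: [0.4657, -0.1617, 0.0047]
ee_rot: [-3.139, 0.126, -0.0]
force: [-0.3, 0.2, -0.4]
finger_gap: 0.0469
grasp_force: 0.0
```

Request:
jog_arm:
  commands: "0 0 -0.15 0 0 0; 0 0 -0.15 0 0 0; 0 0 -0.15 0 0 0; 0 0 0 0 0 0; 0 0 0 0 0 0"

```text
t: 6.15
tool_pos: [0.4656, -0.1617, 0.0001]
ee_rot: [-3.139, 0.126, 0.0]
force: [-0.9, -0.3, 0.3]
finger_gap: 0.0468
grasp_force: 0.0
```

Request:
jog_arm:
  commands: "0 0 -0.15 0 0 0; 0 0 -0.15 0 0 0; 0 0 -0.15 0 0 0; 0 0 0 0 0 0; 0 0 0 0 0 0"

```text
t: 6.65
tool_pos: [0.4656, -0.1617, -0.0044]
ee_rot: [-3.139, 0.126, 0.0]
force: [-1.4, -0.1, -0.3]
finger_gap: 0.047
grasp_force: 0.0
```

```bash
python3 - <<'E'
from h import *
o=st(); print(o["joint_pos"].round(4))
from workcell import robot
p=robot.capture("scene")
g=lambda i:cv2.resize(i,(440,360),interpolation=cv2.INTER_CUBIC)
cv2.imwrite("pics/s4.png",g(p["frame"][190:235,210:265,::-1]))
E
```

```text
t 6.65 tcp [ 465.6 -161.7   -4.4] yaw -0.08 z [-0.  0. -1.] F [-1.4 -0.1 -0.3] gap 47.0 gf 0.0
[-3.3430e-01  3.4970e-01 -4.3930e-01  7.8200e-01  1.0000e-04  2.8875e+00]
```

View pics/s4.png

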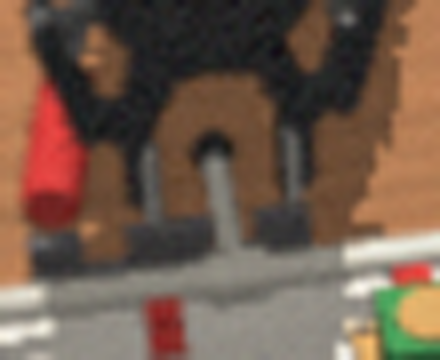

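Request:
jog_arm:
  commands: "0 0 -0.2 0 0 0; 0 0 -0.2 0 0 0; 0 0 -0.2 0 0 0; 0 0 -0.1 0 0 0; 0 0 0 0 0 0"

```text
t: 7.2
tool_pos: [0.4655, -0.1617, -0.0116]
ee_rot: [-3.139, 0.126, 0.001]
force: [-0.2, -0.2, 0.3]
finger_gap: 0.0468
grasp_force: 0.0
```

Request:
jog_arm:
  commands: "0 0 0 0 0 0; 0 0 0 0 0 0; 0 0 0 0 0 0; 0 0 0 0 0 0; 0 0 0 0 0 0"
  gripper: 0

```text
t: 7.7
tool_pos: [0.4657, -0.1617, -0.0112]
ee_rot: [-3.139, 0.126, -0.0]
force: [-0.5, 0.6, 2.8]
finger_gap: 0.0078
grasp_force: 58.6
```

Request:
jog_arm:
  commands: "0.05 0 0.69 0 0 0; 0.15 -0.01 0.67 0 0 0; 0.25 -0.02 0.64 0 0 0; 0.35 -0.03 0.6 0 0 0; 0.43 -0.03 0.54 0 0 0"

```text
t: 8.2
tool_pos: [0.4808, -0.163, 0.0206]
ee_rot: [3.139, -0.126, 0.007]
force: [12.9, -2.3, -18.0]
finger_gap: 0.0066
grasp_force: 58.0
```

Request:
jog_arm:
  commands: "-0.08 -1 0 0 0 0; -0.08 -1 0 0 0 0; -0.08 -1 0 0 0 0; -0.08 -1 0 0 0 0; -0.07 -0.9 0 0 0 0"

```text
t: 8.7
tool_pos: [0.4772, -0.2117, 0.0206]
ee_rot: [-3.138, 0.124, -0.008]
force: [14.9, 24.4, -9.0]
finger_gap: 0.0069
grasp_force: 59.1
```

Request:
jog_arm:
  commands: "-0.02 -0.2 0 0 0 0; 0 -0.2 0 0 0 0; 0 0 0 0 0 0; 0 0 0 0 0 0; 0 0 0 0 0 0"

```text
t: 9.2
tool_pos: [0.4769, -0.2113, 0.0201]
ee_rot: [-3.13, 0.12, -0.008]
force: [15.3, 20.4, -9.3]
finger_gap: 0.0068
grasp_force: 59.2
```

Request:
jog_arm:
  commands: "-0.41 0.23 -0.54 0 0 0; -0.35 0.03 -0.6 0 0 0; -0.25 0.02 -0.64 0 0 0; -0.15 0.01 -0.67 0 0 0; -0.05 0 -0.69 0 0 0"

```text
t: 9.7
tool_pos: [0.4585, -0.2096, -0.0102]
ee_rot: [-3.134, 0.124, 0.007]
force: [-24.1, 19.8, 48.0]
finger_gap: 0.007
grasp_force: 81.9
```

Request:
jog_arm:
  commands: "0 0 0 0 0 0; 0 0 0 0 0 0; 0 0 0 0 0 0; 0 0 0 0 0 0; 0 0 0 0 0 0"
  gripper: 55

```text
t: 10.2
tool_pos: [0.4619, -0.2128, -0.0113]
ee_rot: [-3.139, 0.126, -0.0]
force: [-0.8, 0.3, 0.5]
finger_gap: 0.0471
grasp_force: 0.0
```

Request:
jog_arm:
  commands: "0 0 1 0 0 0; 0 0 2 0 0 0; 0 0 4 0 0 0; 0 0 4 0 0 0; 0 0 3 0 0 0"

```text
t: 10.7
tool_pos: [0.4622, -0.2129, 0.1318]
ee_rot: [3.138, -0.126, 0.003]
force: [0.1, 0.4, 0.0]
finger_gap: 0.0471
grasp_force: 0.0
```

```bash
python3 - <<'E'
from h import *
o=st(); 
from workcell import robot
p=robot.capture("scene")
g=lambda i:cv2.resize(i,(784,560),interpolation=cv2.INTER_CUBIC)
cv2.imwrite("pics/s5.png",g(p["frame"][190:290,170:310,::-1]))
E
```

```text
t 10.7 tcp [ 462.2 -212.9  131.8] yaw -0.08 z [ 0.002 -0.001 -1.   ] F [0.1 0.4 0. ] gap 47.1 gf 0.0
```

View pics/s5.png

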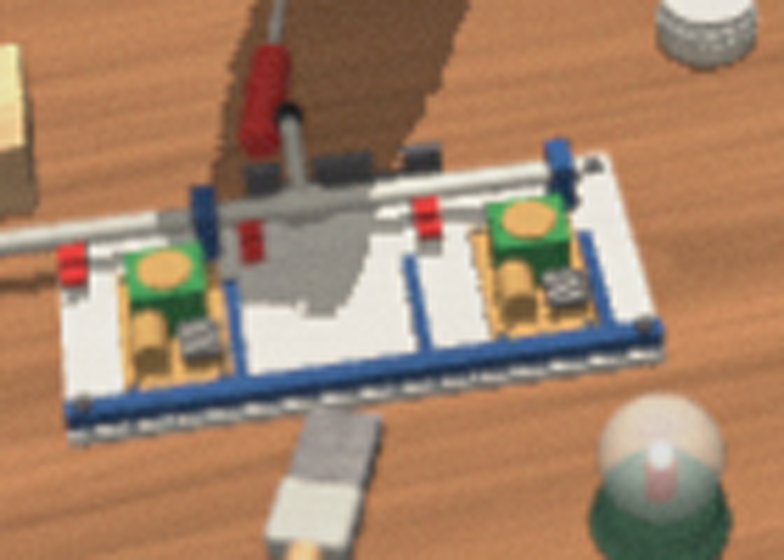

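Request:
jog_arm:
  commands: "2.5 2.5 0 0 0 0; 2.5 2.5 0 0 0 0; 2.5 2.5 0 0 0 0; 2.5 2.5 0 0 0 0; 1.2 1.1 0 0 0 0"
  gripper: 70

```text
t: 11.25
tool_pos: [0.5755, -0.0998, 0.129]
ee_rot: [-3.139, 0.123, -0.001]
force: [0.6, -0.1, -0.4]
finger_gap: 0.0599
grasp_force: 0.0
```

Request:
jog_arm:
  commands: "0 0 -4 0 0 0; 0 0 -4 0 0 0; 0 0 -3 0 0 0; 0 0 -1 0 0 0; 0 0 0 0 0 0"

```text
t: 11.75
tool_pos: [0.5727, -0.1018, 0.0079]
ee_rot: [-3.139, 0.126, 0.004]
force: [0.0, 0.4, -0.0]
finger_gap: 0.0598
grasp_force: 0.0
```

Request:
jog_arm:
  commands: "0 0 -0.3 0 0 0; 0 0 -0.3 0 0 0; 0 0 -0.2 0 0 0; 0 0 0 0 0 0; 0 0 0 0 0 0"

```text
t: 12.25
tool_pos: [0.574, -0.1017, 0.0011]
ee_rot: [3.139, -0.126, 0.001]
force: [-0.0, 0.4, 0.6]
finger_gap: 0.0601
grasp_force: 0.0
```

Request:
jog_arm:
  commands: "0 0 -0.2 0 0 0; 0 0 -0.2 0 0 0; 0 0 -0.1 0 0 0; 0 0 0 0 0 0; 0 0 0 0 0 0"

```text
t: 12.75
tool_pos: [0.5737, -0.1017, -0.0044]
ee_rot: [-3.139, 0.126, 0.0]
force: [-0.2, 0.6, 0.1]
finger_gap: 0.0597
grasp_force: 0.0
```

Request:
jog_arm:
  commands: "0 0 -0.15 0 0 0; 0 0 -0.1 0 0 0; 0 0 -0.05 0 0 0; 0 0 0 0 0 0; 0 0 0 0 0 0"

```text
t: 13.25
tool_pos: [0.5738, -0.1017, -0.0073]
ee_rot: [-3.139, 0.126, -0.0]
force: [-0.5, 0.1, 0.4]
finger_gap: 0.0597
grasp_force: 0.0
```

Request:
jog_arm:
  commands: "0 0 -0.15 0 0 0; 0 0 -0.1 0 0 0; 0 0 -0.05 0 0 0; 0 0 0 0 0 0; 0 0 0 0 0 0"

```text
t: 13.75
tool_pos: [0.5738, -0.1017, -0.0104]
ee_rot: [-3.139, 0.126, 0.0]
force: [0.5, 1.2, 0.2]
finger_gap: 0.0598
grasp_force: 0.0
```

Request:
jog_arm:
  commands: "0 0 -0.1 0 0 0; 0 0 -0.1 0 0 0; 0 0 -0.1 0 0 0; 0 0 0 0 0 0; 0 0 0 0 0 0"

```text
t: 14.25
tool_pos: [0.5738, -0.1017, -0.0131]
ee_rot: [-3.139, 0.126, -0.0]
force: [-0.5, -0.3, 4.0]
finger_gap: 0.0597
grasp_force: 2.2
```

Request:
jog_arm:
  commands: "0 0 -0.1 0 0 0; 0 0 -0.1 0 0 0; 0 0 0 0 0 0; 0 0 0 0 0 0; 0 0 0 0 0 0"

```text
t: 14.75
tool_pos: [0.5739, -0.1016, -0.0133]
ee_rot: [-3.139, 0.126, -0.002]
force: [-7.4, 0.4, 23.1]
finger_gap: 0.0599
grasp_force: 11.6
```

Request:
jog_arm:
  commands: "0 0 -0.1 0 0 0; 0 0 -0.1 0 0 0; 0 0 0 0 0 0; 0 0 0 0 0 0; 0 0 0 0 0 0"

```text
t: 15.25
tool_pos: [0.5741, -0.1016, -0.0136]
ee_rot: [-3.138, 0.125, -0.004]
force: [-13.7, 0.0, 42.3]
finger_gap: 0.0597
grasp_force: 20.9
```

Request:
jog_arm:
  commands: "0 0 0.5 0 0 0; 0 0 0.5 0 0 0; 0 0 0 0 0 0; 0 0 0 0 0 0; 0 0 0 0 0 0"

```text
t: 15.75
tool_pos: [0.5735, -0.1017, -0.0079]
ee_rot: [-3.139, 0.126, 0.001]
force: [-0.6, -0.1, 0.3]
finger_gap: 0.0597
grasp_force: 0.0
```

Request:
jog_arm:
  commands: "0 0 0 0 0 0; 0 0 0 0 0 0; 0 0 0 0 0 0; 0 0 0 0 0 0; 0 0 0 0 0 0"
  gripper: 0

```text
t: 16.25
tool_pos: [0.5739, -0.1026, -0.0074]
ee_rot: [3.137, -0.127, 0.0]
force: [-0.1, -4.4, 0.8]
finger_gap: 0.0391
grasp_force: 61.4
```

Request:
jog_arm:
  commands: "0 0 1 0 0 0; 0 0 2 0 0 0; 0 0 3 0 0 0; 0 2 0.5 0 0 0; 0 4 0 0 0 0"

```text
t: 16.75
tool_pos: [0.5745, -0.045, 0.0587]
ee_rot: [-3.138, 0.124, -0.003]
force: [1.2, -0.0, -3.3]
finger_gap: 0.0391
grasp_force: 61.8
```

Request:
jog_arm:
  commands: "0 4.5 0 0 0 0; 0 4.5 0 0 0 0; 0 4.5 0 0 0 0; 0 4.5 0 0 0 0; 0 4.5 0 0 0 0"

```text
t: 17.25
tool_pos: [0.5748, 0.0816, 0.0572]
ee_rot: [-3.052, -0.14, 0.01]
force: [0.1, -0.4, -3.4]
finger_gap: 0.0389
grasp_force: 61.9
```

Request:
jog_arm:
  commands: "0 4.5 0 0 0 0; 0 4.5 0 0 0 0; 0 4.5 0 0 0 0; 0 3.5 0 0 0 0; 0 0 -2 0 0 0"

```text
t: 17.75
tool_pos: [0.5892, 0.1814, 0.0397]
ee_rot: [-2.977, -0.329, 0.021]
force: [0.0, -1.1, -2.8]
finger_gap: 0.0388
grasp_force: 61.9
```

```bash
python3 - <<'E'
from h import *
o=st()
from workcell import robot
p=robot.capture("top")
cv2.imwrite("pics/t2.png",cv2.resize(p["frame"][80:290,100:380,::-1],(784,588),interpolation=cv2.INTER_CUBIC))
E
```

```text
t 17.75 tcp [589.2 181.4  39.7] yaw 0.22 z [-0.03   0.144 -0.989] F [ 0.  -1.1 -2.8] gap 38.8 gf 61.9
```

View pics/t2.png

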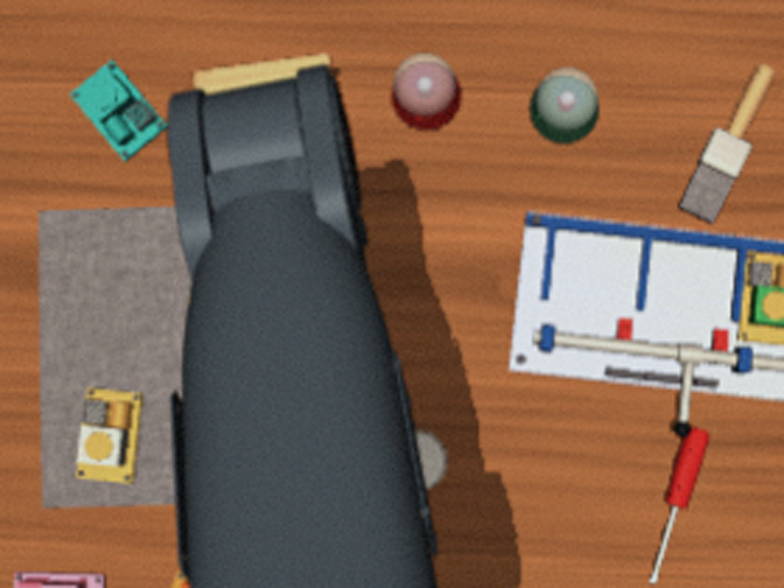

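Request:
jog_arm:
  commands: "0 0 3 0 0 0.149; 0 0 1 -0.138 -0.051 0; 0 0 0 0 0 0.149; 0 0 0 0 0 0.149; 0 0 0 0 0 0.149"

```text
t: 18.3
tool_pos: [0.5865, 0.1786, 0.0781]
ee_rot: [2.88, 1.249, -0.007]
force: [0.0, -0.3, -2.9]
finger_gap: 0.0388
grasp_force: 62.2
```

```bash
python3 - <<'E'
from h import *
o=st(); print(o["joint_pos"].round(3))
E
```

```text
t 18.3 tcp [586.5 178.6  78.1] yaw 0.819 z [-0.003 -0.004 -1.   ] F [ 0.  -0.3 -2.9] gap 38.8 gf 62.2
[ 0.297  0.453 -0.019  1.103 -0.003  2.62 ]
```

Request:
jog_arm:
  commands: "0 3 0 0 0 0.149; 0 3 0 0 0 0.149; 0 3 0 0 0 0.149; 0 3 0 0 0 0.149; 0 3 0 0 0 0.149"

```text
t: 18.8
tool_pos: [0.5866, 0.3292, 0.0779]
ee_rot: [2.228, 2.21, -0.005]
force: [0.3, 0.0, -2.4]
finger_gap: 0.0391
grasp_force: 62.2
```

Request:
jog_arm:
  commands: "0 2.6 0 0 0 0.149; 0 0 0 0 0 0.149; 0 0 0 0 0 0.149; 0 0 0 0 0 0.149; 0 0 0 0 0 0.149"

```text
t: 19.3
tool_pos: [0.5866, 0.3541, 0.0777]
ee_rot: [1.27, 2.87, -0.003]
force: [0.1, 0.0, -4.3]
finger_gap: 0.0391
grasp_force: 62.2
```

Request:
jog_arm:
  commands: "0 0 0 0 0 0.149; 0 0 0 0 0 0.149; 0 0 -1 0 0 0.149; 0 0 -2 0 0 0.149; 0 0 -2 0 0 0.149"

```text
t: 19.8
tool_pos: [0.587, 0.3542, 0.0277]
ee_rot: [0.139, 3.135, 0.001]
force: [0.3, -0.4, -3.4]
finger_gap: 0.0392
grasp_force: 62.2
```

```bash
python3 - <<'E'
from h import *
o=st(); print(o["joint_pos"].round(3))
E
```

```text
t 19.8 tcp [587.  354.2  27.7] yaw 3.053 z [ 0.004  0.001 -1.   ] F [ 0.3 -0.4 -3.4] gap 39.2 gf 62.2
[ 5.440e-01  6.000e-01  1.060e-01  1.073e+00 -1.000e-03  6.320e-01]
```

Request:
jog_arm:
  commands: "0 0 -1.5 0 0 0; 0 0 -1.2 0 0 0; 0 0 -0.8 0 0 0; 0 0 -0.3 0 0 0; 0 0 -0.1 0 0 0"

```text
t: 20.3
tool_pos: [0.5871, 0.3545, -0.0108]
ee_rot: [0.149, 3.134, 0.001]
force: [-0.6, -0.1, -3.3]
finger_gap: 0.039
grasp_force: 62.1
```

Request:
jog_arm:
  commands: "0 0 -0.1 0 0 0; 0 0 0 0 0 0; 0 0 0 0 0 0; 0 0 0 0 0 0; 0 0 0 0 0 0"

```text
t: 20.8
tool_pos: [0.5871, 0.3546, -0.0116]
ee_rot: [0.148, 3.134, 0.002]
force: [-0.5, 0.4, -2.6]
finger_gap: 0.0393
grasp_force: 62.1
```

Request:
jog_arm:
  commands: "0 0 -0.1 0 0 0; 0 0 0 0 0 0; 0 0 0 0 0 0; 0 0 0 0 0 0; 0 0 0 0 0 0"

```text
t: 21.3
tool_pos: [0.5873, 0.3546, -0.0123]
ee_rot: [0.148, 3.134, 0.002]
force: [-0.8, -1.8, 5.5]
finger_gap: 0.0392
grasp_force: 62.9
```

Request:
jog_arm:
  commands: "0 0 0 0 0 0; 0 0 0 0 0 0; 0 0 0 0 0 0; 0 0 0 0 0 0; 0 0 1 0 0 0"
  gripper: 70

```text
t: 21.8
tool_pos: [0.5861, 0.3539, -0.004]
ee_rot: [0.148, 3.136, -0.001]
force: [0.4, -0.4, -0.2]
finger_gap: 0.0597
grasp_force: 0.0
```

Request:
jog_arm:
  commands: "0 0 3 0 0 0; -1 -4.5 4 0 0 0; -1 -4.5 3 0 0 0; -1 -4.5 2 0 0 0; -1 -4.5 0 0 0 0"

```text
t: 22.3
tool_pos: [0.5512, 0.1863, 0.111]
ee_rot: [0.147, 3.129, 0.005]
force: [1.6, -0.8, 0.7]
finger_gap: 0.0598
grasp_force: 0.0
```

Request:
jog_arm:
  commands: "0 -4.8 0 0 0 0; 0 -4.8 0 0 0 0; 0 -4.8 0 0 0 0; 0 -4.8 0 0 0 0; 0 -4.8 0 0 0 0"

```text
t: 22.8
tool_pos: [0.5498, -0.055, 0.1082]
ee_rot: [0.148, 3.133, 0.001]
force: [0.7, -0.1, 0.5]
finger_gap: 0.06
grasp_force: 0.0
```

Request:
jog_arm:
  commands: "0.1 -4.8 0 0 0 0; 0.1 -4.8 0 0 0 0; 0.1 -4.8 0 0 0 0; 0.2 -4.8 0 0 0 0; 0.2 -4.8 0 0 0 0"

```text
t: 23.3
tool_pos: [0.5567, -0.2952, 0.1082]
ee_rot: [0.148, 3.133, 0.001]
force: [0.5, 1.2, -0.5]
finger_gap: 0.0599
grasp_force: 0.0
```

```bash
cat >> h.py <<'E'
def look(name):
    from workcell import robot
    p=robot.capture("top"); setcam("top",p)
    cv2.imwrite(f"pics/{name}.png",cv2.resize(p["frame"][80:290,100:380,::-1],(784,588),interpolation=cv2.INTER_CUBIC)); return p
E
python3 - <<'E'
from h import *
o=st(); print(o["joint_pos"].round(3)); look("t3")
E
```

```text
t 23.3 tcp [ 556.7 -295.2  108.2] yaw 3.047 z [ 0.005  0.    -1.   ] F [ 0.5  1.2 -0.5] gap 59.9 gf 0.0
[-0.489  0.456  0.067  1.177  0.003 -0.394]
```

View pics/t3.png

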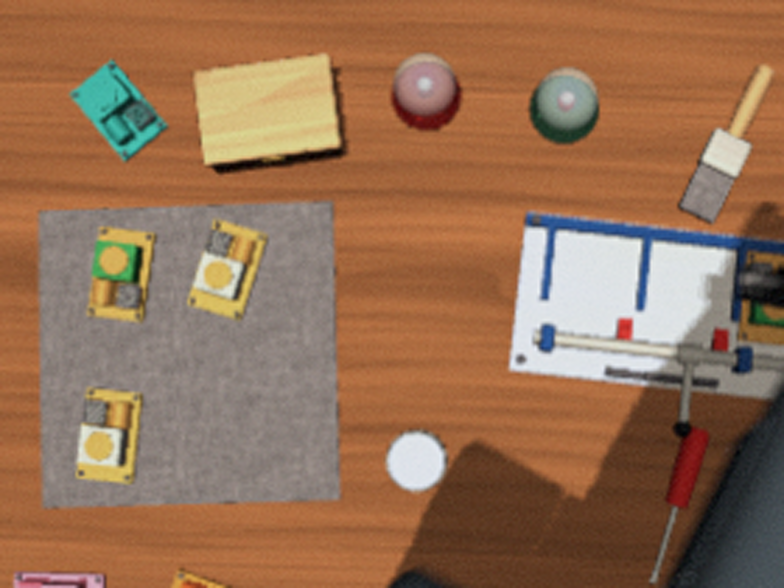

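Request:
jog_arm:
  commands: "0.2 0.1 -4 0 0 0.014; 0 0 -4 0 0 0; 0 0 -2 0 0 0; 0 0 -1.2 0 0 0; 0 0 -0.4 0 0 0"

```text
t: 23.85
tool_pos: [0.5586, -0.2918, -0.0094]
ee_rot: [0.126, 3.136, 0.002]
force: [0.6, -0.6, 0.6]
finger_gap: 0.06
grasp_force: 0.0
```

Request:
jog_arm:
  commands: "0 0 0 0 0 0; 0 0 0 0 0 0; 0 0 0 0 0 0; 0 0 0 0 0 0; 0 0 0 0 0 0"
  gripper: 0

```text
t: 24.35
tool_pos: [0.5597, -0.2941, -0.0069]
ee_rot: [0.128, 3.133, -0.005]
force: [-1.7, -6.4, -1.2]
finger_gap: 0.039
grasp_force: 62.5
```

Request:
jog_arm:
  commands: "0 0 1 0 0 0; 0 0 2 0 0 0; 0 0 3 0 0 0; 0 2 0.7 0 0 0; -0.5 4 0 0 0 0"

```text
t: 24.85
tool_pos: [0.556, -0.2336, 0.0606]
ee_rot: [0.13, 3.13, -0.002]
force: [0.6, 0.2, -4.2]
finger_gap: 0.0386
grasp_force: 63.1
```

Request:
jog_arm:
  commands: "-0.5 4.5 0 0 0 0; -1.5 4.5 0 0 0 0; -1.5 4.5 0 0 0 0; -1.5 4.5 0 0 0 0; -1.5 4.5 0 0 0 0"

```text
t: 25.35
tool_pos: [0.4878, -0.0048, 0.0587]
ee_rot: [0.126, 3.134, 0.002]
force: [0.6, 0.4, -3.2]
finger_gap: 0.0389
grasp_force: 63.0
```

Request:
jog_arm:
  commands: "-1.5 4.5 0 0 0 0; -1.5 4.5 0 0 0 0; -1.5 4.5 0 0 0 0; -1.5 4.5 0 0 0 0; -1.5 4.5 0 0 0 0"

```text
t: 25.85
tool_pos: [0.4126, 0.2202, 0.0589]
ee_rot: [0.125, 3.134, 0.003]
force: [1.7, -0.4, -4.7]
finger_gap: 0.0389
grasp_force: 63.0
```

```bash
python3 - <<'E'
from h import *
o=st(); print(o["joint_pos"].round(3))
E
```

```text
t 25.85 tcp [412.6 220.2  58.9] yaw 3.062 z [ 0.005  0.002 -1.   ] F [ 1.7 -0.4 -4.7] gap 38.9 gf 63.0
[ 0.491  0.236 -0.411  0.918 -0.001  0.571]
```

Request:
jog_arm:
  commands: "-0.6 -0.2 -2.5 0 0 0; -0.6 -0.2 -2 0 0 0; 0 0 -1.6 0 0 0; 0 0 -0.7 0 0 0; 0 0 -0.2 0 0 0"

```text
t: 26.35
tool_pos: [0.4014, 0.2141, -0.012]
ee_rot: [0.126, 3.135, 0.001]
force: [0.4, -0.3, -3.5]
finger_gap: 0.039
grasp_force: 63.2
```

Request:
jog_arm:
  commands: "0 0 -0.1 0 0 0; 0 0 0 0 0 0; 0 0 0 0 0 0; 0 0 0 0 0 0; 0 0 0 0 0 0"

```text
t: 26.85
tool_pos: [0.4025, 0.2142, -0.0123]
ee_rot: [0.126, 3.134, 0.002]
force: [-0.9, -0.2, 4.4]
finger_gap: 0.0386
grasp_force: 64.5
```

Request:
jog_arm:
  commands: "0 0 0 0 0 0; 0 0 0 0 0 0; 0 0 0 0 0 0; 0 0 0 0 0 0; 0 0 1 0 0 0"
  gripper: 70

```text
t: 27.35
tool_pos: [0.401, 0.2135, -0.0035]
ee_rot: [0.126, 3.137, -0.0]
force: [-1.3, 0.4, -0.1]
finger_gap: 0.0596
grasp_force: 0.0
```

Request:
jog_arm:
  commands: "0 0 3 0 0 0; 0 -2 4 0 0 0; 0 -4 3 0 0 0; 0 -4 1 0 0 0; 0 -3 0 0 0 0"

```text
t: 27.85
tool_pos: [0.4028, 0.0826, 0.1097]
ee_rot: [0.126, 3.131, 0.003]
force: [0.4, -0.5, -0.7]
finger_gap: 0.0598
grasp_force: 0.0
```

```bash
python3 - <<'E'
from h import *
from workcell import robot
o=st(); p=look("t4")
for q in("movement_0","finished_0"): print(q,[(round(d["confidence"],2),np.round(d["uv"],1).tolist()) for d in robot.tip_of(q,p)])
f=lambda m:proj("top",place(m,[(0,0,3)])).round(1).tolist()
print("exp",f([.5774,.2237,-.217]),f([.411,.359,-.063]),f([.577,.3548,3.06]),f([.4125,.2134,-.08]))
E
```

```text
t 27.85 tcp [402.8  82.6 109.7] yaw 3.061 z [ 0.008  0.001 -1.   ] F [ 0.4 -0.5 -0.7] gap 59.8 gf 0.0
movement_0 [(0.83, [138.6, 237.3]), (0.71, [179.0, 175.0]), (0.71, [174.2, 301.4]), (0.7, [254.0, 113.2]), (0.68, [146.0, 119.7]), (0.66, [119.1, 296.0])]
finished_0 [(0.59, [142.1, 175.3])]
exp [[189.7, 177.9]] [[139.7, 235.6]] [[143.6, 176.8]] [[191.2, 236.6]]
```

View pics/t4.png

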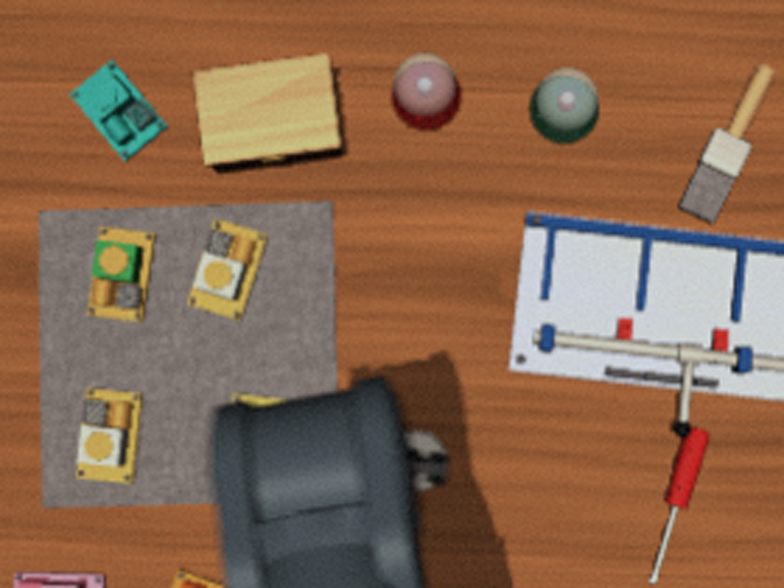

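```bash
python3 - <<'E'
from h import *; import pickle
CAM.update(pickle.load(open("cam.pkl","rb")))
L=[(45,28,11),(45,-28,11),(-45,-28,11),(-45,28,11),(-10,0,43)]
def mv(uv,p0,L=L):
    p,r=fit([("top",l,np.array(u)/2.8+[100,80]) for l,u in zip(L,uv)],p0); print("origin",p.round(4),"block",place(p,[(-10,0,3)])[0,:2].round(4),np.abs(r).max().round(2))
mv([(217,221),(267,237),(240,318),(189,302),(217,275)],[.57,.25,-.2])
mv([(88,388),(142,393),(134,483),(77,477),(99,447)],[.41,.36,-.06])
mv([(154,229),(101,226),(87,316),(144,322),(114,261)],[.577,.355,3.06],[(-45,-28,11),(-45,28,11),(45,28,11),(45,-28,11),(-10,0,43)])
E
```

```text
origin [ 0.5806  0.2461 -0.2876] block [0.5711 0.2489] 0.97
origin [ 0.4112  0.3581 -0.0687] block [0.4012 0.3588] 0.45
origin [0.5736 0.3519 3.2558] block [0.5835 0.353 ] 23.76
```

Request:
jog_arm:
  commands: "3.4 3.3 0 0 0 -0.04; 3.4 3.3 0 0 0 -0.04; 3.4 3.3 0 0 0 -0.04; 3.4 3.3 0 0 0 -0.04; 3.2 3.4 0 0 0 -0.047"

```text
t: 28.5
tool_pos: [0.5707, 0.2527, 0.107]
ee_rot: [0.45, 3.105, 0.001]
force: [0.5, 0.2, -0.5]
finger_gap: 0.0598
grasp_force: 0.0
```

Request:
jog_arm:
  commands: "0 0 -4 0 0 0; 0 0 -4 0 0 0; 0 0 -2.5 0 0 0; 0 0 -1.2 0 0 0; 0 0 -0.4 0 0 0"

```text
t: 29.0
tool_pos: [0.5689, 0.2505, -0.015]
ee_rot: [0.448, 3.107, -0.001]
force: [0.5, -0.6, 0.7]
finger_gap: 0.0598
grasp_force: 0.0
```

Request:
jog_arm:
  commands: "0 0 0 0 0 0; 0 0 0 0 0 0; 0 0 0 0 0 0; 0 0 0 0 0 0; 0 0 0 0 0 0"
  gripper: 0

```text
t: 29.5
tool_pos: [0.5707, 0.2505, -0.0124]
ee_rot: [0.449, 3.103, 0.003]
force: [-1.6, 1.8, 6.3]
finger_gap: 0.0392
grasp_force: 62.8
```

```bash
python3 - <<'E'
from h import *
o=st(); print(o["joint_pos"].round(3))
E
```

```text
t 29.5 tcp [570.7 250.5 -12.4] yaw 2.854 z [ 0.006  0.001 -1.   ] F [-1.6  1.8  6.3] gap 39.2 gf 62.8
[ 0.414  0.538 -0.128  0.898 -0.001  0.702]
```

Request:
jog_arm:
  commands: "0 0 1 0 0 0; 0 0 2 0 0 0.05; 0 0 3 0 0 0.05; 0 -2 1.5 0 0 0.05; 0 -4 0 0 0 0.058"

```text
t: 30.0
tool_pos: [0.5716, 0.1918, 0.0642]
ee_rot: [0.116, 3.131, 0.005]
force: [0.4, -1.2, -3.1]
finger_gap: 0.0391
grasp_force: 61.6
```

Request:
jog_arm:
  commands: "0 -4.5 0 0 0 0; 0 -4.5 0 0 0 0; 0 -4.5 0 0 0 0; 0 -4.5 0 0 0 0; 0 -4.5 0 0 0 0"

```text
t: 30.5
tool_pos: [0.5693, -0.037, 0.0617]
ee_rot: [0.125, 3.135, 0.001]
force: [0.9, 0.0, -3.8]
finger_gap: 0.0386
grasp_force: 61.6
```

Request:
jog_arm:
  commands: "0 -4 0 0 0 0; 0 -2.5 0 0 0 0; 0 -1 0 0 0 0; 0 0 0 0 0 0; 0 0 0 0 0 0"

```text
t: 31.0
tool_pos: [0.5697, -0.1094, 0.0612]
ee_rot: [0.124, 3.135, 0.002]
force: [-0.6, -0.3, -3.0]
finger_gap: 0.0389
grasp_force: 61.5
```

```bash
python3 - <<'E'
from h import *
o=st(); print(o["joint_pos"].round(3))
E
```

```text
t 31.0 tcp [ 569.7 -109.4   61.2] yaw 3.062 z [ 0.004  0.001 -1.   ] F [-0.6 -0.3 -3. ] gap 38.9 gf 61.5
[-0.191  0.409 -0.14   1.018  0.002 -0.111]
```

Request:
jog_arm:
  commands: "-0.2 0 -2.5 0 0 0; 0 0 -2 0 0 0; 0 0 -1.4 0 0 0; 0 0 -0.7 0 0 0; 0 0 -0.15 0 0 0"

```text
t: 31.5
tool_pos: [0.5674, -0.1088, -0.007]
ee_rot: [0.122, 3.137, 0.002]
force: [-0.6, 0.5, -3.4]
finger_gap: 0.0389
grasp_force: 61.5
```

Request:
jog_arm:
  commands: "0 0 -0.05 0 0 0; 0 0 -0.05 0 0 0; 0 0 0 0 0 0; 0 0 0 0 0 0; 0 0 0 0 0 0"

```text
t: 32.0
tool_pos: [0.568, -0.1102, -0.0071]
ee_rot: [0.125, 3.135, 0.001]
force: [1.1, -0.3, -2.8]
finger_gap: 0.0393
grasp_force: 61.6
```

Request:
jog_arm:
  commands: "0 0 -0.05 0 0 0; 0 0 -0.05 0 0 0; 0.2 -0.02 0 0 0 0; 0.2 -0.02 0 0 0 0; 0 0 0 0 0 0"

```text
t: 32.5
tool_pos: [0.5708, -0.1104, -0.0074]
ee_rot: [0.125, 3.136, 0.002]
force: [-8.0, -0.3, 10.9]
finger_gap: 0.0388
grasp_force: 63.4
```

Request:
jog_arm:
  commands: "0.1 -0.01 0 0 0 0; 0.1 0 0 0 0 0; 0.1 -0.01 0 0 0 0; 0 0 0 0 0 0; 0 0 0 0 0 0"

```text
t: 33.0
tool_pos: [0.5709, -0.1104, -0.0074]
ee_rot: [-0.125, -3.138, -0.002]
force: [-18.2, 0.5, 20.7]
finger_gap: 0.0393
grasp_force: 64.5
```

Request:
jog_arm:
  commands: "0 0 0.1 0 0 0; 0 0 0 0 0 0; 0 0 0 0 0 0; 0 0 0 0 0 0; 0 0 0 0 0 0"

```text
t: 33.5
tool_pos: [0.571, -0.1103, -0.0073]
ee_rot: [-0.126, -3.137, -0.002]
force: [-14.7, 1.2, 11.4]
finger_gap: 0.0387
grasp_force: 63.3
```

Request:
jog_arm:
  commands: "-0.2 0.2 0 0 0 0; 0.02 0.25 0 0 0 0; 0.02 0.25 0 0 0 0; 0 0.1 0 0 0 0; 0 0 0 0 0 0"

```text
t: 34.0
tool_pos: [0.5717, -0.1038, -0.0073]
ee_rot: [0.127, 3.137, -0.002]
force: [-6.8, -4.6, 2.9]
finger_gap: 0.0391
grasp_force: 62.1
```

Request:
jog_arm:
  commands: "0 0.1 0 0 0 0; 0 0.1 0 0 0 0; 0 0.1 0 0 0 0; 0 0 0 0 0 0; 0 0 0 0 0 0"

```text
t: 34.5
tool_pos: [0.5718, -0.1028, -0.0072]
ee_rot: [0.13, 3.137, -0.008]
force: [-7.2, -13.5, 1.9]
finger_gap: 0.0388
grasp_force: 62.0
```

Request:
jog_arm:
  commands: "0 0 0 0 0 0; 0 0 0 0 0 0; 0 0 0 0 0 0; 0 0 0 0 0 0; 0 0 1 0 0 0"
  gripper: 65

```text
t: 35.0
tool_pos: [0.5724, -0.0993, 0.0019]
ee_rot: [0.124, 3.137, 0.002]
force: [-0.5, -0.1, -0.1]
finger_gap: 0.0555
grasp_force: 0.0
```

Request:
jog_arm:
  commands: "0 0 3 0 0 0; 0 0 4 0 0 0; -1 4 3 0 0 0; -2 4.5 0 0 0 0; -2 4.5 0 0 0 0"

```text
t: 35.5
tool_pos: [0.5239, 0.0307, 0.104]
ee_rot: [0.126, 3.132, 0.002]
force: [0.8, 1.0, -1.0]
finger_gap: 0.0556
grasp_force: 0.0
```

Request:
jog_arm:
  commands: "-2 4.5 0 0 0 0; -2 4.5 0 0 0 0; -2 4.5 0 0 0 0; -2 4.5 0 0 0 0; 0 0 0 0 0 0"

```text
t: 36.0
tool_pos: [0.4412, 0.2143, 0.103]
ee_rot: [0.115, 3.135, 0.004]
force: [0.3, -2.0, 0.5]
finger_gap: 0.0555
grasp_force: 0.0
```

```bash
python3 - <<'E'
from h import *
from workcell import robot
o=st(); p=robot.capture("top")
a=cv2.resize(p["frame"][140:240,280:400,::-1],(720,600),interpolation=cv2.INTER_CUBIC)
cv2.imwrite("pics/t5.png",a)
q=robot.tip_of("movement_0",p); print([(round(d["confidence"],2),np.round(d["uv"],1).tolist()) for d in q])
setcam("top",p); f=lambda m:((proj("top",place(JIG,[m]))-[280,140])*6).round(0).tolist()
print("disc",f((-10,96,48)),"corners",[f(c) for c in((45,124,16),(45,68,16),(-45,68,16),(-45,124,16))])
E
```

```text
t 36.0 tcp [441.2 214.3 103. ] yaw 3.069 z [ 0.004  0.003 -1.   ] F [ 0.3 -2.   0.5] gap 55.5 gf 0.0
[(0.81, [141.9, 116.8]), (0.79, [303.8, 179.2]), (0.73, [122.6, 297.6])]
disc [[160.0, 245.0]] corners [[[107.0, 128.0]], [[226.0, 142.0]], [[207.0, 333.0]], [[87.0, 320.0]]]
```

View pics/t5.png

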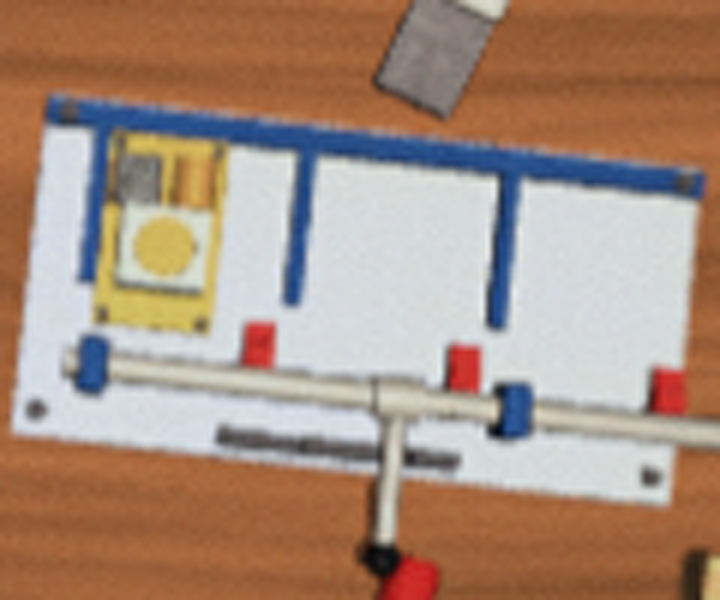

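Request:
jog_arm:
  commands: "-1 3.5 0 0 0 0; -1 3.5 0 0 0 0; -1 3.5 0 0 0 0; -1 3.5 0 0 0 0; 0 0.4 0 0 0 0"
  gripper: 70

```text
t: 36.6
tool_pos: [0.4037, 0.3557, 0.1023]
ee_rot: [0.123, 3.135, 0.003]
force: [0.3, -0.9, 0.4]
finger_gap: 0.0603
grasp_force: 0.0
```

```bash
python3 - <<'E'
from h import *
o=st(); print(o["joint_pos"].round(3))
from workcell import robot
p=robot.capture("scene"); setcam("scene",p)
for q in("movement_0",): print(q,[(round(d["confidence"],2),np.round(d["uv"],1).tolist()) for d in robot.tip_of(q,p)])
print(proj("scene",place([.4112,.3581,-.069],[(0,0,3)])))
E
```

```text
t 36.6 tcp [403.7 355.7 102.3] yaw 3.063 z [ 0.005  0.002 -1.   ] F [ 0.3 -0.9  0.4] gap 60.3 gf 0.0
[ 0.723  0.31  -0.18   1.077 -0.002  0.802]
movement_0 [(0.76, [336.0, 165.1]), (0.73, [264.8, 241.3]), (0.62, [374.6, 153.4]), (0.56, [428.2, 248.1]), (0.54, [382.0, 181.8])]
[[377.79851862 182.99138987]]
```

Request:
jog_arm:
  commands: "-0.2 0.25 -4 0 0 0; 0 0 -4 0 0 0; 0 0 -2 0 0 0; 0 0 -1.1 0 0 0; 0 0 -0.4 0 0 0"

```text
t: 37.2
tool_pos: [0.4018, 0.3545, -0.0136]
ee_rot: [0.127, 3.136, -0.0]
force: [-0.2, 0.2, 0.7]
finger_gap: 0.0598
grasp_force: 0.0
```

Request:
jog_arm:
  commands: "0 0 0 0 0 0; 0 0 0 0 0 0; 0 0 0 0 0 0; 0 0 0 0 0 0; 0 0 0 0 0 0"
  gripper: 0

```text
t: 37.7
tool_pos: [0.4027, 0.3568, -0.0114]
ee_rot: [0.125, 3.133, 0.004]
force: [0.9, -0.2, 7.4]
finger_gap: 0.0388
grasp_force: 62.3
```

Request:
jog_arm:
  commands: "0 0 1 0 0 0; 0 0 2 0 0 0; 0 0 3 0 0 0; 0 -2 1.3 0 0 0; 1 -4 0 0 0 0"

```text
t: 38.2
tool_pos: [0.412, 0.298, 0.0626]
ee_rot: [0.119, 3.133, 0.006]
force: [1.7, -0.1, -4.7]
finger_gap: 0.0392
grasp_force: 61.5
```

Request:
jog_arm:
  commands: "1.3 -4.5 0 0 0 0; 1.3 -4.5 0 0 0 0; 1.3 -4.5 0 0 0 0; 1.3 -4.5 0 0 0 0; 1.3 -4.5 0 0 0 0"

```text
t: 38.7
tool_pos: [0.4762, 0.0691, 0.0607]
ee_rot: [0.124, 3.135, 0.001]
force: [1.1, 0.4, -3.9]
finger_gap: 0.0389
grasp_force: 61.4
```

Request:
jog_arm:
  commands: "1.3 -4.5 0 0 0 0; 1.3 -4.5 0 0 0 0; 1.3 -4.5 0 0 0 0; 1.3 -4.5 0 0 0 0; 1.3 -4.5 0 0 0 0"

```text
t: 39.2
tool_pos: [0.541, -0.1558, 0.0606]
ee_rot: [0.125, 3.136, 0.002]
force: [1.1, 0.5, -3.5]
finger_gap: 0.0388
grasp_force: 61.4
```

Request:
jog_arm:
  commands: "1 -3.5 0 0 0 0; 0.4 -1.6 0 0 0 0; 0 0 0 0 0 0; 0 0 0 0 0 0; 0 0 0 0 0 0"

```text
t: 39.7
tool_pos: [0.5548, -0.2035, 0.0601]
ee_rot: [0.123, 3.136, 0.002]
force: [-0.3, 0.5, -4.5]
finger_gap: 0.0392
grasp_force: 61.5
```

```bash
python3 - <<'E'
from h import *
o=st()
E
```

```text
t 39.7 tcp [ 554.8 -203.5   60.1] yaw 3.063 z [ 0.003  0.001 -1.   ] F [-0.3  0.5 -4.5] gap 39.2 gf 61.5
```

Request:
jog_arm:
  commands: "0.45 -0.15 -2.5 0 0 0; 0 0 -2 0 0 0; 0 0 -1.4 0 0 0; 0 0 -0.6 0 0 0; 0 0 -0.1 0 0 0"

```text
t: 40.2
tool_pos: [0.5596, -0.2053, -0.0059]
ee_rot: [0.122, 3.136, 0.002]
force: [0.7, -0.7, -3.8]
finger_gap: 0.039
grasp_force: 61.5
```

Request:
jog_arm:
  commands: "0 0 -0.05 0 0 0; 0 0 -0.05 0 0 0; 0 0 0 0 0 0; 0 0 0 0 0 0; 0 0 0 0 0 0"

```text
t: 40.7
tool_pos: [0.5604, -0.2063, -0.0063]
ee_rot: [0.124, 3.134, 0.002]
force: [-1.6, 2.1, 3.7]
finger_gap: 0.0392
grasp_force: 62.5
```

Contact with the bed. Now push to the rail, then to the side stop.

Request:
jog_arm:
  commands: "0.2 -0.02 0 0 0 0; 0.2 -0.02 0 0 0 0; 0.2 -0.02 0 0 0 0; 0 0 0 0 0 0; 0 0 0 0 0 0"

```text
t: 41.2
tool_pos: [0.565, -0.2073, -0.0063]
ee_rot: [0.125, 3.136, 0.001]
force: [-6.2, 0.9, 8.8]
finger_gap: 0.0388
grasp_force: 63.1
```

Request:
jog_arm:
  commands: "0.1 -0.01 0 0 0 0; 0.1 -0.01 0 0 0 0; 0.1 -0.01 0 0 0 0; 0 0 0 0 0 0; 0 0 0 0 0 0"

```text
t: 41.7
tool_pos: [0.565, -0.2072, -0.0063]
ee_rot: [-0.126, -3.137, -0.001]
force: [-17.6, 1.4, 17.9]
finger_gap: 0.0389
grasp_force: 64.3
```

Request:
jog_arm:
  commands: "-0.15 0.2 0.1 0 0 0; 0.02 0.25 0 0 0 0; 0.02 0.25 0 0 0 0; 0.01 0.1 0 0 0 0; 0 0.1 0 0 0 0"

```text
t: 42.2
tool_pos: [0.5658, -0.2003, -0.0061]
ee_rot: [0.129, 3.138, -0.004]
force: [-7.0, -6.8, 2.0]
finger_gap: 0.039
grasp_force: 62.4
```

Request:
jog_arm:
  commands: "0 0.1 0 0 0 0; 0.01 0.1 0 0 0 0; 0 0.1 0 0 0 0; 0 0 0 0 0 0; 0 0 0 0 0 0"

```text
t: 42.7
tool_pos: [0.566, -0.1983, -0.006]
ee_rot: [0.13, 3.138, -0.007]
force: [-9.6, -10.9, 1.0]
finger_gap: 0.039
grasp_force: 62.2
```

Request:
jog_arm:
  commands: "0 0.1 0 0 0 0; 0 0.1 0 0 0 0; 0 0 0 0 0 0; 0 0 0 0 0 0; 0 0 0 0 0 0"

```text
t: 43.2
tool_pos: [0.566, -0.1982, -0.0059]
ee_rot: [0.132, 3.138, -0.012]
force: [-9.6, -19.0, 0.8]
finger_gap: 0.0389
grasp_force: 62.2
```

Request:
jog_arm:
  commands: "0 0 0 0 0 0; 0 0 0 0 0 0; 0 0 0 0 0 0; 0 0 0 0 0 0; 0 0 1 0 0 0"
  gripper: 65

```text
t: 43.7
tool_pos: [0.5673, -0.1928, 0.0033]
ee_rot: [0.124, 3.137, 0.002]
force: [-0.7, -0.5, -0.7]
finger_gap: 0.0556
grasp_force: 0.0
```

Request:
jog_arm:
  commands: "0 0 3 0 0 0; 0 0 4 0 0 0; -3 0 3 0 0 0; -4 -0.2 0 0 0 0; -4 -0.2 0 0 0 0"

```text
t: 44.2
tool_pos: [0.4579, -0.1974, 0.1057]
ee_rot: [0.123, 3.132, -0.0]
force: [-0.7, -0.4, -0.2]
finger_gap: 0.0557
grasp_force: 0.0
```

```bash
python3 - <<'E'
from h import *
from workcell import robot
o=st(); print(o["joint_pos"].round(3))
p=robot.capture("top"); q=robot.capture("scene")
a=cv2.resize(p["frame"][140:240,280:400,::-1],(480,400),interpolation=cv2.INTER_CUBIC)
b=cv2.resize(q["frame"][200:270,170:300,::-1],(780,420),interpolation=cv2.INTER_CUBIC)[:, :]
cv2.imwrite("pics/t6.png",np.hstack([cv2.resize(a,(390,325)),cv2.resize(b,(410,325))]))
E
```

```text
t 44.2 tcp [ 457.9 -197.4  105.7] yaw 3.063 z [ 0.007 -0.    -1.   ] F [-0.7 -0.4 -0.2] gap 55.7 gf 0.0
[-0.408  0.243 -0.267  1.055  0.002 -0.33 ]
```

View pics/t6.png

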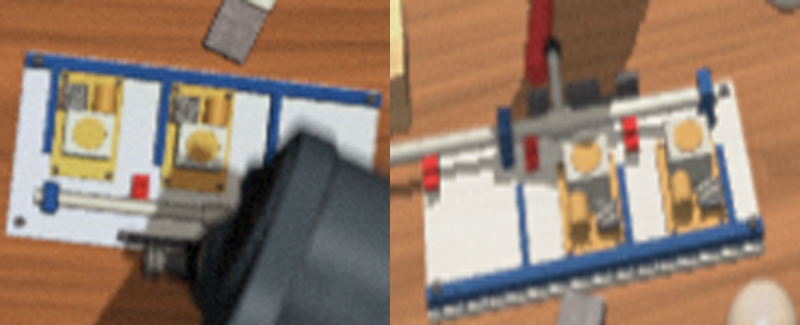

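Request:
jog_arm:
  commands: "0.2 -0.8 0 0 0 0; 0.2 -0.7 -3 0 0 0; 0 0 -4 0 0 0; 0 0 -3 0 0 0; 0 0 -1.2 0 0 0"
  gripper: 55

```text
t: 44.8
tool_pos: [0.4619, -0.2122, -0.0104]
ee_rot: [0.124, 3.138, 0.003]
force: [-0.4, -0.5, 0.4]
finger_gap: 0.0468
grasp_force: 0.0
```

```bash
python3 - <<'E'
from h import *
from workcell import robot
st(); p=robot.capture("top"); setcam("top",p)
print([(round(d["confidence"],2),ray("top",d["uv"],.003)[0].round(3).tolist()) for d in robot.tip_of("finished_0",p)])
E
```

```text
t 44.8 tcp [ 461.9 -212.2  -10.4] yaw 3.063 z [ 0.001  0.002 -1.   ] F [-0.4 -0.5  0.4] gap 46.8 gf 0.0
[(0.69, [0.575, 0.356, 0.003]), (0.6, [0.422, 0.215, 0.003])]
```

Both finished movements are on the mat. Grip, lift, slide shut.

Request:
jog_arm:
  commands: "0 0 0 0 0 0; 0 0 0 0 0 0; 0 0 0 0 0 0; 0 0 0 0 0 0; 0 0 0 0 0 0"
  gripper: 0

```text
t: 45.4
tool_pos: [0.4636, -0.21, -0.0064]
ee_rot: [0.122, 3.132, 0.008]
force: [3.5, 12.8, 5.3]
finger_gap: 0.0074
grasp_force: 58.7
```

Request:
jog_arm:
  commands: "0.05 0 0.69 0 0 0; 0.15 -0.01 0.67 0 0 0; 0.25 -0.02 0.64 0 0 0; 0.35 -0.03 0.6 0 0 0; 0.43 -0.03 0.54 0 0 0"

```text
t: 45.9
tool_pos: [0.4759, -0.211, 0.0241]
ee_rot: [0.122, 3.133, 0.008]
force: [4.2, 9.8, -10.8]
finger_gap: 0.0062
grasp_force: 58.3
```

Request:
jog_arm:
  commands: "0.08 1 0 0 0 0; 0.08 1 0 0 0 0; 0.08 1 0 0 0 0; 0.08 1 0 0 0 0; 0.07 0.8 0 0 0 0"

```text
t: 46.4
tool_pos: [0.4795, -0.1651, 0.024]
ee_rot: [0.125, 3.132, -0.001]
force: [5.1, -3.1, -7.4]
finger_gap: 0.0062
grasp_force: 58.5
```

Request:
jog_arm:
  commands: "0.02 0.2 0 0 0 0; 0.01 0.2 0 0 0 0; 0 0.1 0 0 0 0; 0 0 0 0 0 0; 0 0 0 0 0 0"

```text
t: 46.9
tool_pos: [0.4799, -0.1608, 0.0241]
ee_rot: [0.125, 3.132, -0.002]
force: [5.8, -3.9, -7.2]
finger_gap: 0.0061
grasp_force: 58.6
```

Request:
jog_arm:
  commands: "0.01 0.1 0 0 0 0; 0.01 0.1 0 0 0 0; 0.01 0.1 0 0 0 0; 0 0 0 0 0 0; 0 0 0 0 0 0"

```text
t: 47.4
tool_pos: [0.4801, -0.1605, 0.0243]
ee_rot: [0.127, 3.132, -0.01]
force: [3.1, -16.7, -7.3]
finger_gap: 0.0063
grasp_force: 58.9
```

End stop reached; back off 3 mm of the push and lower along the arc.

Request:
jog_arm:
  commands: "-0.45 -0.12 -0.54 0 0 0; -0.36 0.03 -0.6 0 0 0; -0.25 0.02 -0.64 0 0 0; -0.15 0.01 -0.67 0 0 0; -0.05 0 -0.5 0 0 0"

```text
t: 47.9
tool_pos: [0.4606, -0.1591, -0.0031]
ee_rot: [-0.127, -3.136, 0.007]
force: [-42.4, -2.1, 107.7]
finger_gap: 0.0059
grasp_force: 85.0
```

Request:
jog_arm:
  commands: "0 0 0 0 0 0; 0 0 0 0 0 0; 0 0 0 0 0 0; 0 0 0 0 0 0; 0 0 0 0 0 0"
  gripper: 50

```text
t: 48.4
tool_pos: [0.4662, -0.1576, -0.0061]
ee_rot: [0.124, 3.135, 0.001]
force: [0.5, -0.6, 0.0]
finger_gap: 0.0429
grasp_force: 0.0
```

Request:
jog_arm:
  commands: "0 0 1 0 0 0; 0 0 2 0 0 0; 0 0 4 0 0 0; -1 0 4 0 0 0; -4 -2 3 0 0 0"

```text
t: 48.9
tool_pos: [0.4217, -0.1762, 0.1348]
ee_rot: [0.12, 3.131, 0.0]
force: [0.9, -1.8, 0.3]
finger_gap: 0.0428
grasp_force: 0.0
```

Request:
jog_arm:
  commands: "-3 -4 0 0 0 0; -3 -4 0 0 0 0; -2 -4 0 0 0 0; 0 -4 0 0 0 0; 0 0 0 0 0 0"

```text
t: 49.4
tool_pos: [0.3389, -0.3407, 0.1326]
ee_rot: [0.131, 3.133, -0.003]
force: [-0.2, 0.5, -0.2]
finger_gap: 0.0429
grasp_force: 0.0
```

```bash
python3 - <<'E'
from h import *
from workcell import robot
o=st()
p=robot.capture("top"); q=robot.capture("scene")
a=cv2.resize(p["frame"][150:230,280:400,::-1],(400,267),interpolation=cv2.INTER_CUBIC)
b=cv2.resize(q["frame"][195:275,170:290,::-1],(400,267),interpolation=cv2.INTER_CUBIC)
c=cv2.resize(p["frame"][100:280,100:300,::-1],(370,333),interpolation=cv2.INTER_CUBIC)
d=np.zeros((600,800,3),np.uint8); d[:267,:400]=a; d[:267,400:]=b; d[267:,:370]=c
d[267:,400:]=cv2.resize(q["frame"][200:240,210:258,::-1],(400,333),interpolation=cv2.INTER_CUBIC)
cv2.imwrite("pics/end.png",d)
E
```

```text
t 49.4 tcp [ 338.9 -340.7  132.6] yaw 3.058 z [ 0.005 -0.002 -1.   ] F [-0.2  0.5 -0.2] gap 42.9 gf 0.0
```

View pics/end.png

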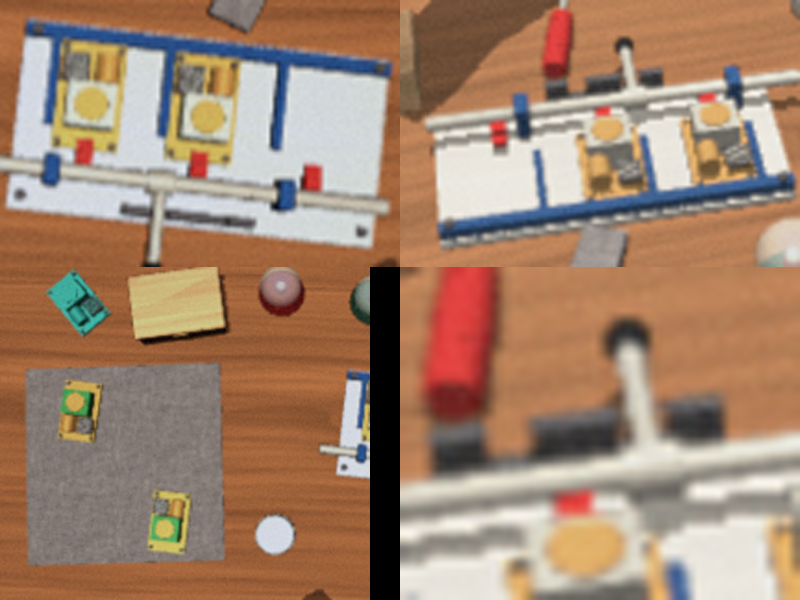

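```bash
python3 -c "
from workcell import robot
print(robot.close_job())"
```

```text
the job is handed in; nothing more can be done
None
```

I handed the job in at about 49 s. Both new movements are in the middle and +y bays, pushed against rail and side stop. Both finished ones are flat on the mat, and the bolt is shut with its handle level in the first notch. The hand-in returned no verdict, and lowering the handle the last time put up to about 116 N on the wrist in the readings, close to the 120 N limit.

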